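# Register a drawer front in the drilling jig and clamp it

### The arm

A 6-joint arm with a two-finger parallel gripper is mounted at the origin on the work surface. World frame = base frame: x ahead of the robot, y to its left, z up, the work surface at z = 0. Lengths are in m, angles in degrees, forces in N, time in s.
With the tool pointing down it reaches from about 0.25 to 0.725 m from the base axis. Payload 9.7 kg.
Tool frame: the origin (TCP) lies midway between the tips of the shut fingers; the grasp point (between the pads) lies 19 mm behind it (bot.hold_point_z is the distance from the TCP to the grasp point, in m); x points along the fingers, y is the direction in which the jaws open and shut, and the axes are right-handed (so a half turn about x gives the same grasp; the last joint's range is limited). The gripper opens to 85 mm and grips with 20 to 120 N. Pads are 22 mm wide; open, the fingers measure 114 mm over their backs; the gripper's body (76 mm by 85 mm) begins 54 mm behind the grasp point. The pads swing forward as they close: fully open they stand 13 mm farther back than shut.
Start: joints at [72.25, 4.979, 10.078, 95.1, 0, 90], TCP at [0.168, 0.524, 0.231] pointing down, gripper open.
Joint ranges: [-179.16, 179.16], [-48.56, 103.87], [-65.8, 70.77], [-126.05, 130.52], [-82.76, 87.17], [-180, 180]. Speed limits (degrees/s): [127.2, 127.2, 147.25, 180, 180, 180].

### API

Orientations are given as [roll, pitch, yaw] about the fixed x, y, z axes, in that order (R = Rz(yaw) Ry(pitch) Rx(roll)).
In Python, from workcell import bot gives the robot as it stands. The module is installed in compiled form; this text tells all that it offers.
- The arm moves only by the shell command python3 -m crank 'ROWS' [FORCE]. ROWS is JSON, a list of rows, each an object with "linear": the shift along the world's x, y, z in m, a list of three; "yaw": the turn about the world's z in rad; "grip": the closure, from 0 (fully open) to 1 (shut). In form: [{"linear": [tx, ty, tz], "yaw": yaw, "grip": grip}, ...]. A call has 1 to 10 rows; each row shifts and turns the commanded pose from where the row before left it; what a row does not reach is not made up. A row lasts 1/10 s, in which the tool goes at most 50 mm and 8.59 degrees, less where a joint would pass 70% of its speed; a pose out of reach is approached as far as the arm can. A call with a gripper value outside its range is refused whole. The fingers move at their own pace and stop on an object; FORCE is the grip in N (left out, the last holds). Time passes only in rows, so rows that do not move let the fingers close. It gives the time, the measured TCP pose, the force and the opening at its end, in the units of the state.
- bot.get_obs(): the state, without advancing time (a new reading comes with each control period).
- bot.camera(name): name is "scene" or "top" or "wrist"; returns the picture (384x512x3 uint8, red, green, blue); there is no depth.
- bot.camera_model(name): a dict with "fx", "fy", "cx", "cy" (pixels), "rvec" (rotation vector, rad) and "tvec" (3), from world to camera coordinates, as OpenCV has them. Camera axes: x right, y down, z forward; pixel columns grow to the right and rows downward; lengths in m; the calibration is good to about 2 mm. The wrist camera is an equidistant fisheye: a pixel r from the principal point sees the ray r / f radians off the axis. A picture is of the moment at which its call begins: read the wrist's pose just before it. camera_model takes no time and is no camera call; for the wrist camera it gives the pose at the moment of the call.
- bot.job_done(): hands the job in, once; it reports no verdict.
Trained networks look in the newest picture that a camera, given by its name, has taken for a name from the list of things; names that differ only in an ending like _2 or _b are one class to them, and where a whole thing is asked for, a point or a joint stands for the part that bears it (a point fixed in the world has none). Each returns a list of dicts, best first, with "p" (0 to 1); they miss things now and then, are a little off and sometimes report something else, mostly with a low value. They report only what shows in the picture. A call takes as long as a camera call. They do not tell look-alikes from the thing itself.
- bot.silhouettes(name, camera): "region" (384x512 bool, what is visible of it) and "box" ([centre column, centre row, width, height] in pixels, round what is visible of it).
- bot.place_of(name, camera): "centre" ([column, row] in pixels: a listed point, or the origin of a listed thing).
The state is a dict: "time": time; "q": joint angles; "qd": joint speeds; "joint_efforts": joint torques, N m; "ee_pos": TCP position; "tcp_rot": TCP orientation; "wrist_force": force on the tool from outside, world axes, zero at the start; "torque": the same for the moment, N m; "opening": finger opening in m.
Only numpy, scipy, OpenCV 4.12 (cv2) and the standard library are available. Lean on these libraries where they do the work, as an engineer would, in place of code of your own. Each camera call takes 0.05 s, during which the arm holds its last target.

### The job

Take the wider of the two small drawer fronts off the sloped rack and lay it gently, face up and lengthwise along the long fence, on the bed of the drilling jig. While the jig's hold-down arm is still up, push the front fully home so that its long edge is flush against the long fence and its end is hard against the end stop; then swing the hold-down arm over until its rubber foot rests on the front, and let go. Leave the narrower front on the rack and do not disturb the cup, the tape roll or the screwdriver.

Things in the scene. Friction and masses are not known exactly. Their poses are not given: they have to be found in the camera images.
- wide_front: The wider drawer front: dark red wood slab 150 mm long (x), 56 mm wide (y), 20 mm thick (z), about 0.11 kg, with a thin dark line framing its face. Origin: centre of its underside; z points out of the face. It starts face up on the sloped rack, its length running up the slope, beside the narrower one (left or right varies).
- narrow_front: The narrower drawer front, same wood, length and thickness (150 x 38 x 20 mm), same origin and axes. It stays on the rack; the two fronts' centre lines are 130 mm apart.
- rack: Fixed plywood rack 260 mm wide (y). Its flat deck, 190 mm long, open at top and sides, slopes 30 degrees from level, rising along the rack's +x (away from the robot) from 20 mm to 112 mm high; its normal leans 30 degrees to -x. A lip 14 mm high along the lower end keeps the fronts from sliding off. Origin: centre of the footprint on the counter.
- rack_deck (a point): Point on the deck's surface, on the rack's centre line, 77 mm up the slope from the lip, 58 mm above the counter. Axes as the rack's.
- jig: Fixed drilling jig: plywood base 250 (x) x 220 (y) x 18 mm; its top, 18 mm above the counter, is the bed. Origin: centre of its underside on the counter. On it stand a long fence, an end stop square to it, a drill guide and a hold-down arm behind the fence; the rest of the bed, towards +y and -x, is free. With the wide front home its origin is at x 15, y -17, z 18 mm in this frame.
- jig_irons: The jig's dark steel irons, origin and axes as the jig's. Drill guide: x -50 to -20 mm, overhanging the bed to y = -30 mm, 34 mm free under it, its top 44 mm above the bed. Bracket of the hold-down arm: x 12 to 48, y -97 to -71 mm, 52 mm above the bed.
- fence: Long fence of the jig: aluminium bar 205 mm long (along the jig's x), 16 mm thick, 16 mm high above the bed. Origin: centre of its underside, at (0, -53, 18) mm in the jig's frame; the stop face looks to the jig's +y and lies at y = -45 mm.
- end_stop: End stop of the jig: aluminium bar 80 mm long (along the jig's y, from y = -45 to +35 mm), 14 mm thick, 16 mm high above the bed. Origin: centre of its underside, at (97, -5, 18) mm in the jig's frame; the stop face looks to the jig's -x and lies at x = +90 mm.
- clamp (a joint): Hinge angle of the hold-down arm (rad): 0 = level along the jig's +y, its foot on a 20 mm thick front; 1.57 = straight up; 1.75 = its stop, leaning back. The axis runs along the jig's x. The arm starts up and stays where it is left (about 2 N at the grip moves it).
- clamp_hinge (a point): Middle of the hold-down arm's hinge, behind the fence, at (30, -84, 56) mm in the jig's frame. Axes as the jig's.
- clamp_tip (a point): Middle of the end of the hold-down arm, 122 mm from the hinge; y points along the arm away from the hinge. The arm is a steel bar 20 mm wide (jig x), 12 mm thick; its last 42 mm is a black grip 26 mm wide, 16 mm thick. A round rubber foot 18 mm across, ending 18 mm below the centre line, sits 66 mm from the hinge on the side that turns down.
- cup: White plastic cup, 84 mm across, 110 mm high, standing; origin under its centre. Bystander.
- tape: Roll of blue masking tape lying flat, 104 mm across, 24 mm high; origin under its centre. Bystander.
- screwdriver: Screwdriver 200 mm long lying on the counter. Bystander.
Not all that is in view belongs to the job. Leave any turquoise look-alike of the wide_front alone. Leave any pink look-alike of the narrow_front alone.

How it is judged:
By the outcome, as a careful person would: the job done as asked, in the order asked, and still so for the second after the job is handed in, with the robot touching nothing.
It also fails if it takes over 67 s, if anything falls off the work surface, if the arm or the gripper's body presses on something with over 40 N, if the wrist force passes 120 N, or if a joint passes its speed limit or range.

## Working session

There is one attempt and no reset: what is moved stays moved. The work goes in short steps, Python scripts to look and compute and a shell command to move; the robot and the scene stay as the last step left them, time stands still between calls to the robot, and variables do not carry over. Pictures are saved under pics/ and viewed, and the job is handed in when it is done.

```bash
mkdir -p pics; ls; cat > h.py <<'E'
import numpy as np, cv2
from workcell import bot
def snap(cam,fn,crop=None,scale=1):
    im=bot.camera(cam); 
    o=im if crop is None else im[crop[1]:crop[3],crop[0]:crop[2]]
    if scale!=1:o=cv2.resize(o,None,fx=scale,fy=scale,interpolation=cv2.INTER_CUBIC)
    cv2.imwrite(fn,o[:,:,::-1]); return im
def ray(cam,px,m=None):
    m=m or bot.camera_model(cam)
    R=cv2.Rodrigues(np.array(m['rvec'],float))[0];t=np.array(m['tvec'],float).ravel()
    x=(px[0]-m['cx'])/m['fx'];y=(px[1]-m['cy'])/m['fy']
    if cam=='wrist':
        r=np.hypot(x,y); s=np.sin(r)/r if r>1e-9 else 1; d=np.array([x*s,y*s,np.cos(r)])
    else: d=np.array([x,y,1.])
    d=R.T@d; return -R.T@t, d/np.linalg.norm(d)
def onz(cam,px,z,m=None):
    o,d=ray(cam,px,m); return o+d*(z-o[2])/d[2]
def proj(cam,P,m=None):
    m=m or bot.camera_model(cam)
    R=cv2.Rodrigues(np.array(m['rvec'],float))[0];t=np.array(m['tvec'],float).ravel()
    c=(R@np.atleast_2d(P).T).T+t
    if cam=='wrist':
        rr=np.hypot(c[:,0],c[:,1]);th=np.arctan2(rr,c[:,2]);k=th/np.maximum(rr,1e-9)
        return np.c_[m['cx']+m['fx']*c[:,0]*k,m['cy']+m['fy']*c[:,1]*k]
    return np.c_[m['cx']+m['fx']*c[:,0]/c[:,2],m['cy']+m['fy']*c[:,1]/c[:,2]]
E
python3 - <<'E'
from h import *
np.set_printoptions(precision=4,suppress=True)
for c in ['scene','top','wrist']:
    snap(c,f'pics/{c}0.png',scale=1.5); m=bot.camera_model(c); o,d=ray(c,(256,192)); print(c,o,d,m['fx'])
print(bot.get_obs(), bot.hold_point_z)
E
```

```text
pics
scene [ 1.29   -0.1621  0.8758] [-0.6495  0.2336 -0.7236] 373.67737381043753
top [0.3791 0.1046 1.1051] [ 0.2077 -0.0049 -0.9782] 423.37744700308195
wrist [0.0884 0.5489 0.3726] [ 0.3287 -0.1097 -0.938 ] 297.3186396354542
{'time': 0.15, 'q': array([72.2507,  5.0051, 10.0468, 95.1021, -0.0003, 89.9989]), 'qd': array([-0.0111, -0.1261,  0.1086, -0.1139,  0.0101, -0.0739]), 'joint_efforts': array([  0.0004, -52.0764,  46.5044,   0.0139,   0.    ,   0.    ]), 'ee_pos': array([0.1676, 0.5236, 0.2308]), 'tcp_rot': array([ -89.7135,   89.9396, -107.4617]), 'wrist_force': array([-0.2501, -0.3833, -0.3316]), 'torque': array([-0.0282,  0.0245,  0.0097]), 'opening': 0.0855761662870697} 0.0187
```

View pics/scene0.png

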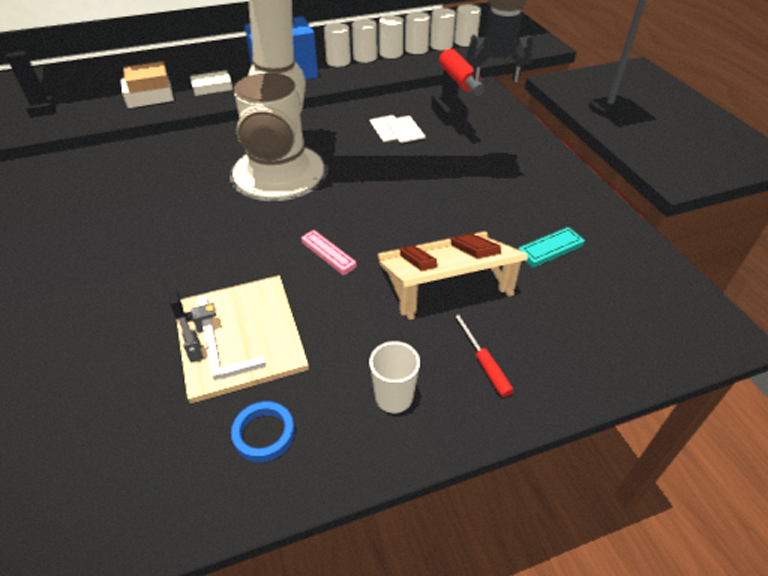

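View pics/top0.png

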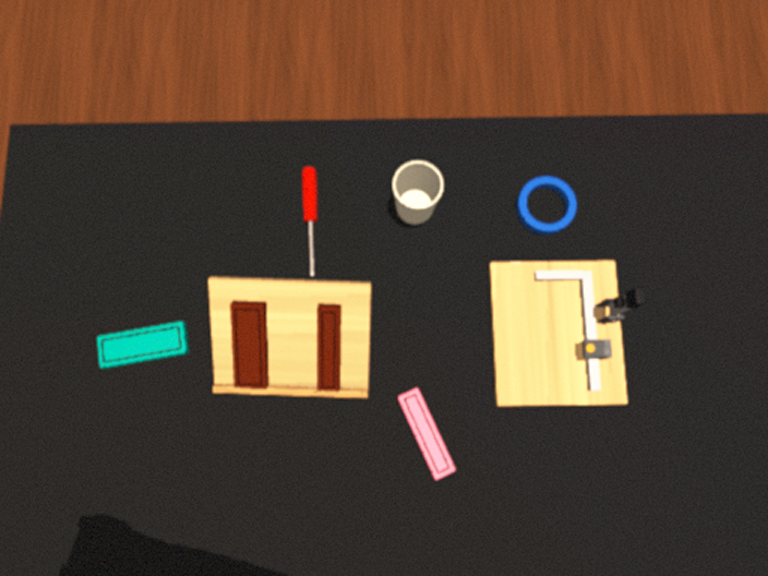

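View pics/wrist0.png

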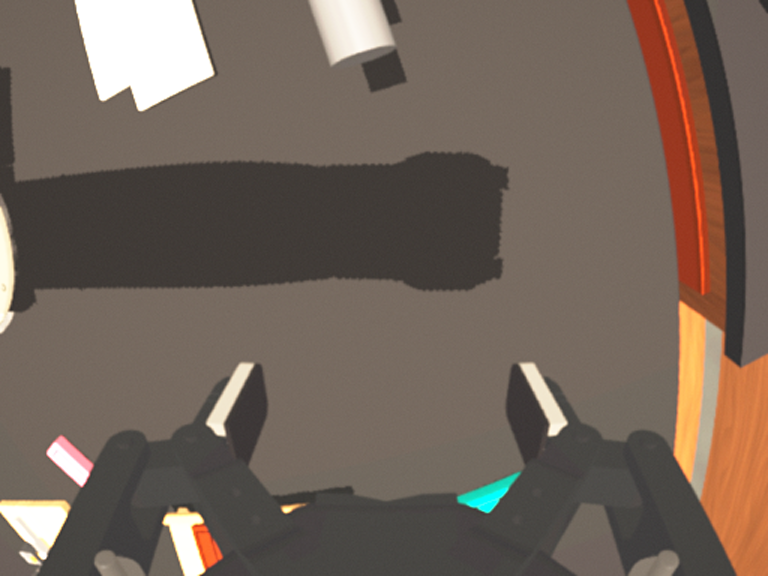

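```bash
python3 - <<'E'
from h import *
np.set_printoptions(precision=4,suppress=True)
snap('top','pics/crop1.png',(50,70,460,330),1.9); bot.camera('scene')
Z=dict(wide_front=.058,narrow_front=.058,rack=0,rack_deck=.058,jig=0,fence=.018,end_stop=.018,clamp_hinge=.056,clamp_tip=.176,cup=0,tape=0,screwdriver=0.01)
for n,z in Z.items():
  for c in ['top','scene']:
    for r in bot.place_of(n,c)[:3]:
        if r['p']>.2: print(n,c,round(r['p'],2),np.array(r['centre']),onz(c,r['centre'],z))
R=bot.get_obs()['tcp_rot']
from scipy.spatial.transform import Rotation as Ro
print(Ro.from_euler('xyz',R,degrees=True).as_matrix(), bot.get_obs()['time'])
E
```

```text
wide_front top 0.87 [165.3 229.3] [0.5102 0.3262 0.058 ]
wide_front top 0.6 [ 97.9 228.9] [0.5138 0.4936 0.058 ]
wide_front scene 0.84 [365.1 166.6] [0.5697 0.4726 0.058 ]
wide_front scene 0.67 [315.2 164.6] [0.5058 0.3248 0.058 ]
narrow_front top 0.89 [218.  230.3] [0.5057 0.1953 0.058 ]
narrow_front top 0.77 [284.9 289. ] [0.3607 0.0333 0.058 ]
narrow_front top 0.38 [197.2 224.2] [0.5217 0.2471 0.058 ]
narrow_front scene 0.7 [278.1 175.1] [0.5103 0.1927 0.058 ]
narrow_front scene 0.55 [222.4 172.2] [0.4374 0.031  0.058 ]
rack top 0.7 [199.3 222.1] [0.5351 0.2495 0.    ]
rack scene 0.81 [298.3 190.6] [0.5449 0.252  0.    ]
rack scene 0.63 [296.1 167.4] [ 0.4407  0.2909 -0.    ]
rack_deck top 0.71 [193.9 232.6] [0.5009 0.255  0.058 ]
rack_deck scene 0.97 [301.4 168.2] [0.5062 0.2754 0.058 ]
rack_deck scene 0.4 [257.8 260.3] [0.7863 0.0235 0.058 ]
rack_deck scene 0.28 [158.3 227.6] [ 0.5915 -0.1988  0.058 ]
jig top 0.89 [371.  216.9] [ 0.5419 -0.2031  0.    ]
jig scene 0.62 [158.2 225.9] [ 0.5355 -0.2006  0.    ]
fence top 0.69 [393.2 217.5] [ 0.5368 -0.2556  0.018 ]
fence top 0.37 [3
[... 460 characters left out ...]
mp_tip scene 0.74 [259.3 263.2] [ 0.8671 -0.0028  0.176 ]
clamp_tip scene 0.65 [114.  197.8] [ 0.5574 -0.2828  0.176 ]
cup top 0.78 [276.5 137.1] [0.7666 0.0405 0.    ]
cup top 0.45 [366.9 135.4] [ 0.7677 -0.2074  0.    ]
cup scene 0.92 [260.9 261. ] [0.7556 0.0439 0.    ]
tape top 0.59 [361.8 136.9] [ 0.7636 -0.1932  0.    ]
tape top 0.39 [205.7 150.5] [0.7313 0.2342 0.    ]
tape scene 0.61 [175.9 290.5] [ 0.7643 -0.1942  0.    ]
screwdriver top 0.59 [206.7 149.5] [0.7308 0.2303 0.01  ]
screwdriver top 0.51 [424.3 198.4] [ 0.5875 -0.3443  0.01  ]
screwdriver scene 0.83 [320.1 238.1] [0.7475 0.228  0.01  ]
[[-0.      0.3049  0.9524]
 [ 0.0001  0.9524 -0.3049]
 [-1.      0.0001 -0.    ]] 1.45
```

View pics/crop1.png

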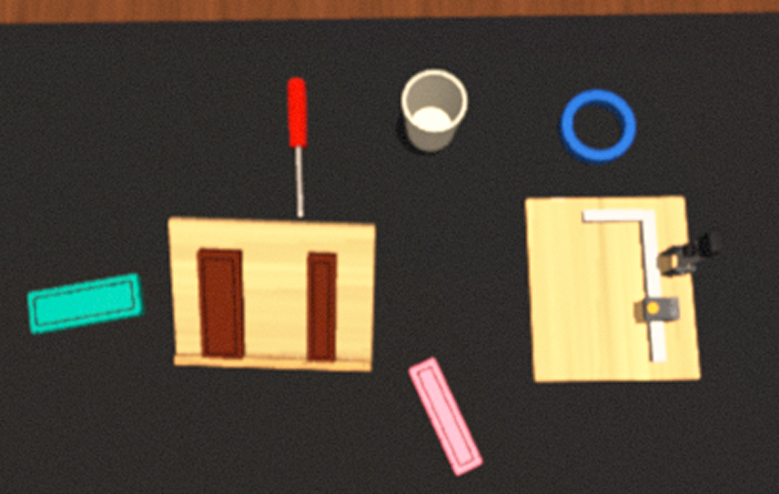

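```bash
cat > fit.py <<'E'
from h import *
from scipy.optimize import minimize
np.set_printoptions(precision=4,suppress=True)
def Rz(a): c,s=np.cos(a),np.sin(a); return np.array([[c,-s,0],[s,c,0],[0,0,1]])
def hullmask(cam,P,m,S=4):
    p=proj(cam,P,m); h=cv2.convexHull(np.float32(p)).reshape(-1,2)
    M=np.zeros((384*S,512*S),np.uint8); cv2.fillConvexPoly(M,np.int32(np.round((h+.5)*S*16)),255,shift=4)
    return cv2.resize(M,(512,384),interpolation=cv2.INTER_AREA)/255.
def fit(pts,masks,x0):
    ms={c:bot.camera_model(c) for c in masks}
    def cost(v):
        P=pts@Rz(v[2]).T+[v[0],v[1],0]
        return sum(np.abs(hullmask(c,P,ms[c])-masks[c]).sum()/masks[c].sum() for c in masks)
    r=minimize(cost,x0,method='Nelder-Mead',options=dict(initial_simplex=np.array(x0)+np.array([[0,0,0],[.012,0,0],[0,.012,0],[.0,0,.06]]),xatol=1e-4,fatol=1e-4))
    return r.x,r.fun
def slab(w,t=.02,l=.15): return np.array([[x,y,z] for x in(-l/2,l/2) for y in (-w/2,w/2) for z in(0,t)])
def big(mask,near):
    n,l,s,c=cv2.connectedComponentsWithStats(mask.astype(np.uint8)); 
    d=[np.hypot(*(c[i]-near)) if s[i,4]>60 else 1e9 for i in range(1,n)]; return (l==1+int(np.argmin(d)))
E
python3 - <<'E'
from fit import *
im={c:bot.camera(c) for c in('top','scene')}
def red(i): h=cv2.cvtColor(i,cv2.COLOR_RGB2HSV); return ((h[...,0]<12)|(h[...,0]>168))&(h[...,1]>120)&(h[...,2]>30)
def wood(i): h=cv2.cvtColor(i,cv2.COLOR_RGB2HSV); return (h[...,0]>12)&(h[...,0]<35)&(h[...,1]>40)&(h[...,2]>100)
print('hsv',[cv2.cvtColor(im['top'],cv2.COLOR_RGB2HSV)[p] for p in((229,165),(260,160),(240,340))])
# deck tilt
Ry=np.array([[np.cos(np.pi/6),0,-.5],[0,1,0],[.5,0,np.cos(np.pi/6)]])
off=np.array([0,0,.058])  # rack_deck point as origin
for n,w,a in(('wide',.056,{'top':(165,229),'scene':(315,164)}),('narrow',.038,{'top':(218,230),'scene':(278,175)})):
    mk={c:big(red(im[c]),a[c]).astype(float) for c in a}
    print(n,{c:mk[c].sum() for c in mk})
    for cs in (['top'],['scene'],['top','scene']):
        print(cs,fit(slab(w)@Ry.T+off,{c:mk[c] for c in cs},[.508,.326 if n=='wide' else .194,0]))
# jig base corners
base=np.array([[x,y,z] for x in(-.125,.125) for y in(-.11,.11) for z in (0,.018)])
for c,p in(('top',(371,217)),('scene',(158,226))):
    s=max(bot.silhouettes('jig',c),key=lambda r:r['p']); print(c,s['p'],s['box'])
    k=big(wood(im[c])|0,p); 
    k=cv2.morphologyEx(k.astype(np.uint8),cv2.MORPH_CLOSE,np.ones((3,3)))
    hh=cv2.convexHull(cv2.findContours(k,0,2)[0][0]) 
    M=np.zeros((384,512),np.uint8); 
    allp=np.argwhere(k)[:,::-1].astype(np.int32); cv2.fillConvexPoly(M,cv2.convexHull(allp),1)
    print(c,fit(base,{c:M.astype(float)},[.54,-.202,0]))
print(bot.get_obs()['time'])
E
```

```text
hsv [array([  8, 233, 130], dtype=uint8), array([ 19, 141, 250], dtype=uint8), array([ 26,  95, 255], dtype=uint8)]
wide {'top': np.float64(1262.0), 'scene': np.float64(345.0)}
['top'] (array([ 0.5144,  0.3227, -0.1041]), np.float64(0.1608961809763525))
['scene'] (array([ 0.5109,  0.3255, -0.1288]), np.float64(0.14933788007956805))
['top', 'scene'] (array([ 0.5119,  0.3238, -0.1052]), np.float64(0.32813725265020455))
narrow {'top': np.float64(815.0), 'scene': np.float64(245.0)}
['top'] (array([ 0.5059,  0.1924, -0.0191]), np.float64(0.19825814988572113))
['scene'] (array([ 0.5053,  0.1944, -0.1106]), np.float64(0.18831532613045218))
['top', 'scene'] (array([ 0.5049,  0.1935, -0.0892]), np.float64(0.4029905459116162))
top 0.67 [379.4, 221.2, 102.2, 98.6]
top (array([ 0.5285, -0.1986,  0.0014]), np.float64(0.03513026380468622))
scene 0.7 [159.9, 225.9, 94.7, 82.9]
scene (array([ 0.5286, -0.1953, -0.0107]), np.float64(0.03804710183890741))
1.65
```

```bash
python3 - <<'E'
from fit import *
Ry=np.array([[np.cos(np.pi/6),0,-.5],[0,1,0],[.5,0,np.cos(np.pi/6)]])
def edges(img,cam,P,col,S):
    p=proj(cam,P)
    for i in range(8):
        for j in range(i):
            if bin(i^j).count('1')==1: cv2.line(img,tuple(np.int32((p[i]+.5)*S)),tuple(np.int32((p[j]+.5)*S)),col,1)
base=np.array([[x,y,z] for x in(-.125,.125) for y in(-.11,.11) for z in (0,.018)])
fence=np.array([[x,y,z] for x in(-.1025,.1025) for y in(-.061,-.045) for z in (.018,.034)])
stop=np.array([[x,y,z] for x in(.09,.104) for y in(-.045,.035) for z in (.018,.034)])
hand={}
for cam,cr in(('top',[(130,180,260,270),(320,165,440,275)]),('scene',[(245,145,370,215),(105,175,215,270)])):
    im=bot.camera(cam); S=6
    b=cv2.resize(im,None,fx=S,fy=S,interpolation=cv2.INTER_CUBIC)
    edges(b,cam,slab(.056)@Ry.T@Rz(-.03).T+[.512,.3245,.058],(0,255,0),S)
    edges(b,cam,slab(.038)@Ry.T@Rz(-.03).T+[.506,.194,.058],(0,255,0),S)
    for o in(base,fence,stop): edges(b,cam,o@Rz(-.00).T+[.5285,-.197,0],(255,0,0),S)
    for k,(x0,y0,x1,y1) in enumerate(cr): 
        cv2.imwrite(f'pics/ov_{cam}{k}.png',b[y0*S:y1*S,x0*S:x1*S,::-1])
E
```

```text
(no output)
```

View pics/ov_top0.png

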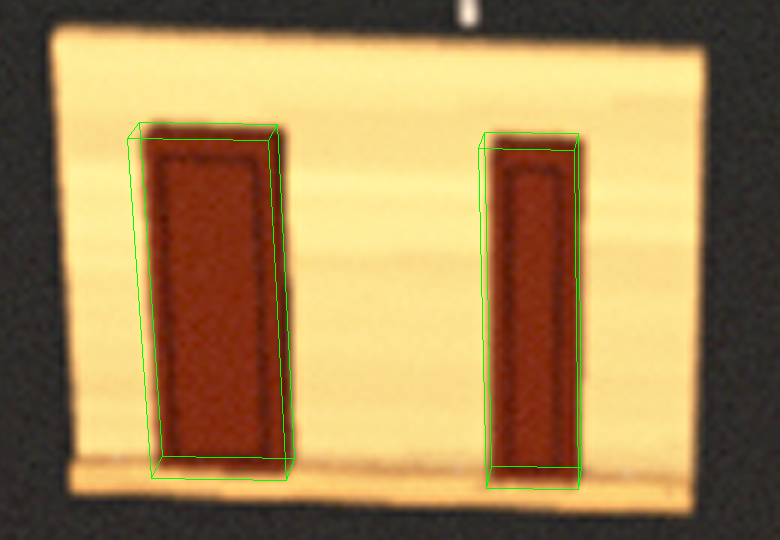

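View pics/ov_top1.png

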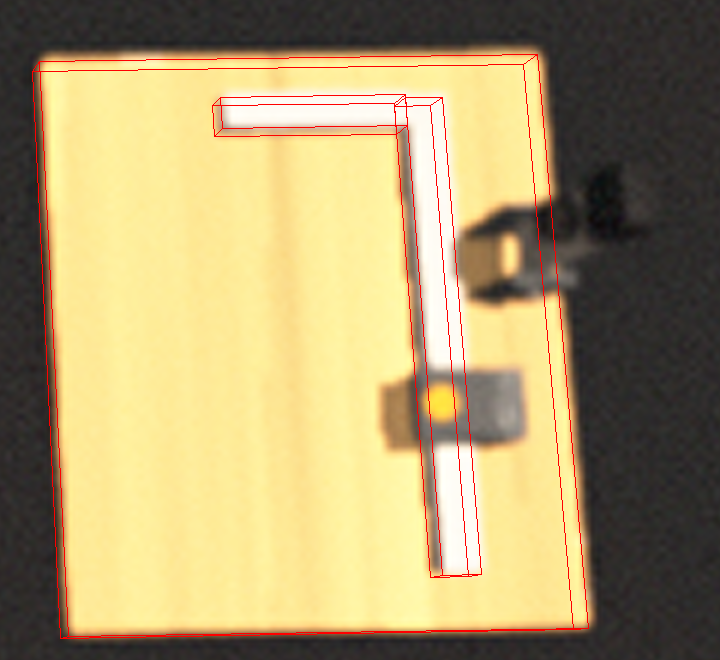

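View pics/ov_scene1.png

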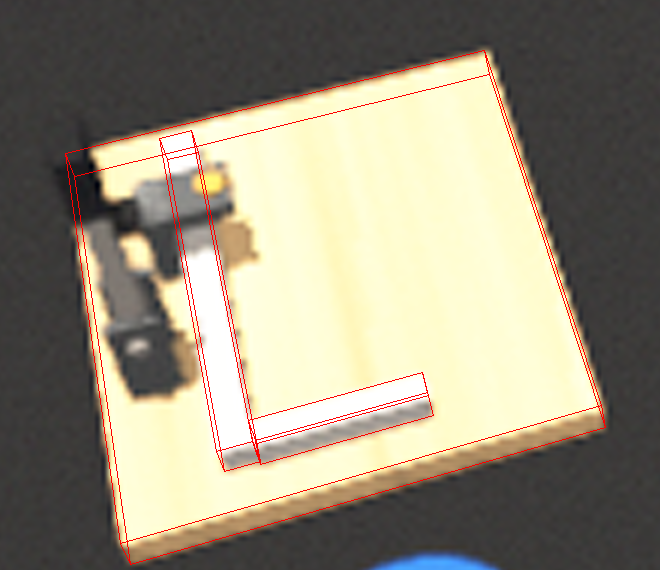

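View pics/ov_scene0.png

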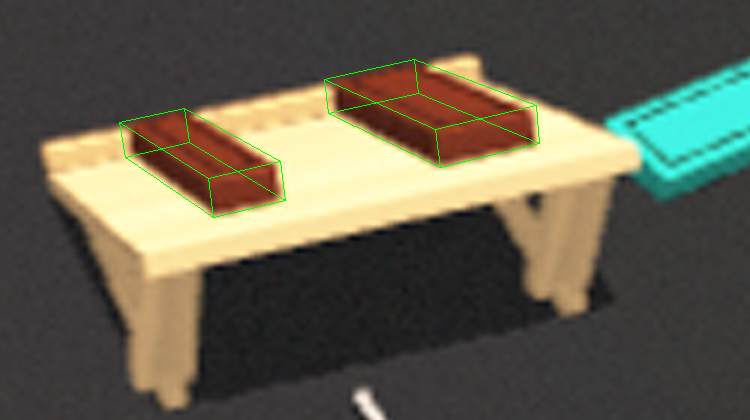

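```bash
python3 - <<'E'
from fit import *
P=lambda u,v:(u/6+130-.5,v/6+180-.5)
a=onz('top',P(50,28),.112);b=onz('top',P(705,48),.112);print('deck top edge',a,b,np.linalg.norm(a-b),'yaw',np.arctan2((a-b)[1],(a-b)[0])-np.pi/2, (a+b)/2)
a=onz('top',P(68,492),.03);b=onz('top',P(692,514),.03);print('lip edge',a,b,np.linalg.norm(a-b),'yaw',np.arctan2((a-b)[1],(a-b)[0])-np.pi/2,(a+b)/2)
# frame line rectangle of wide: corners on face plane approx
for n,pts in (('wide',[(162,158,1),(258,158,1),(172,452,0),(268,452,0)]),('narrow',[(505,170,1),(558,170,1),(507,462,0),(562,462,0)])):
    q=[onz('top',P(u,v),.058+.0173+(.033 if t else -.033)) for u,v,t in pts]; q=np.array(q); print(n,q, q.mean(0)); 
    d=(q[0]+q[1]-q[2]-q[3])/2; print(np.linalg.norm(d),np.arctan2(d[1],d[0]), np.linalg.norm(q[0]-q[1]))
E
```

```text
deck top edge [0.6136 0.3837 0.112 ] [0.6013 0.1211 0.112 ] 0.2628276821230014 yaw -0.04669297411229256 [0.6075 0.2524 0.112 ]
lip edge [0.4333 0.3914 0.03  ] [0.4202 0.1302 0.03  ] 0.26151304190308616 yaw -0.05037824508627686 [0.4267 0.2608 0.03  ]
wide [[0.5606 0.338  0.1083]
 [0.56   0.2998 0.1083]
 [0.4485 0.3456 0.0423]
 [0.4479 0.3057 0.0423]] [0.5042 0.3223 0.0753]
0.13027887994169085 -0.06008693404627088 0.03824429763373331
narrow [[0.5536 0.2014 0.1083]
 [0.5533 0.1803 0.1083]
 [0.4422 0.2065 0.0423]
 [0.4418 0.1837 0.0423]] [0.4977 0.1929 0.0753]
0.12958619486087491 -0.03807715958038807 0.0210981951810206
```

Candidates (top image): dark‑red wide slab (165,229); dark‑red narrow slab (218,230); turquoise look‑alike (98,229); pink look‑alike (285,289). The crop confirms that (165,229) is the wide dark‑red front on the rack, so that is the one to take.

```bash
python3 -m crank '[{"linear":[0.0425,-0.025,0],"yaw":0.0328,"grip":0},{"linear":[0.0425,-0.025,0],"yaw":0.0328,"grip":0},{"linear":[0.0425,-0.025,0],"yaw":0.0328,"grip":0},{"linear":[0.0425,-0.025,0],"yaw":0.0328,"grip":0},{"linear":[0.0425,-0.025,0],"yaw":0.0328,"grip":0},{"linear":[0.0425,-0.025,0],"yaw":0.0328,"grip":0},{"linear":[0.0425,-0.025,0],"yaw":0.0328,"grip":0},{"linear":[0.0425,-0.027,0],"yaw":0.0328,"grip":0},{"linear":[0,0,-0.02],"yaw":0,"grip":0},{"linear":[0,0,0],"yaw":0,"grip":0}]' 20
python3 - <<'E'
from h import *
snap('wrist','pics/w1.png',scale=1.5);o=bot.get_obs();print(o['ee_pos'],o['tcp_rot'],o['q'])
E
```

```text
time: 2.75
ee_pos: [0.5077, 0.3206, 0.2085]
tcp_rot: [-146.3, 89.8, -149.2]
wrist_force: [0.1, 0.5, -0.3]
opening: 0.0856
[0.50707714 0.32137094 0.2100823 ] [-148.95958775   89.84369582 -151.74148324] [3.23600428e+01 1.18042020e+01 1.53553377e+01 9.37070395e+01
 1.11794881e-02 3.51419231e+01]
```

View pics/w1.png

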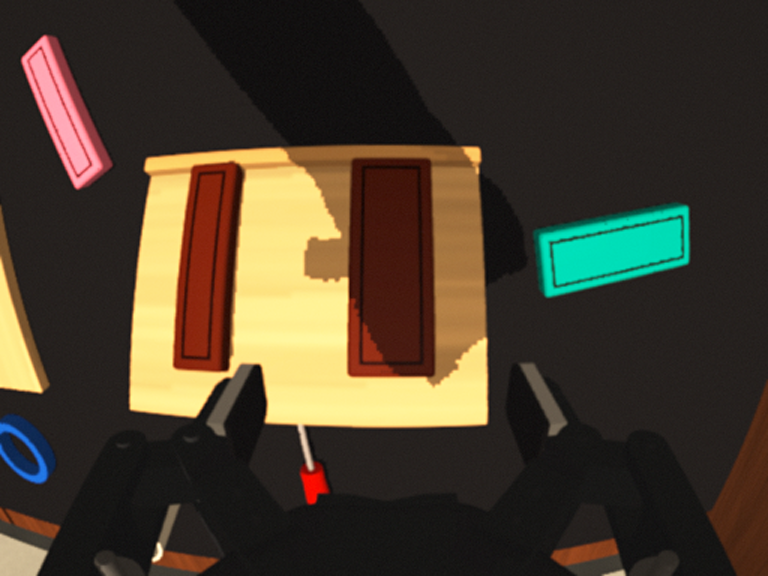

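```bash
python3 - <<'E'
from fit import *
c=np.array([0.5042,0.3223,0.0753])
n=np.array([-.5,0.024,.866]); 
for u,v in((353,160),(430,160),(350,375),(434,375),(391,268)):
    o,d=ray('wrist',(u/1.5,v/1.5)); s=((c-o)@n)/(d@n); print(o+s*d)
E
```

```text
[0.4431 0.3011 0.0406]
[0.4455 0.3544 0.0405]
[0.5685 0.2956 0.1132]
[0.5711 0.348  0.1132]
[0.5108 0.324  0.079 ]
```

```bash
python3 -m crank '[{"linear":[0.003,0.002,-0.04],"yaw":0,"grip":0},{"linear":[0,0,-0.04],"yaw":0,"grip":0},{"linear":[0,0,-0.03],"yaw":0,"grip":0},{"linear":[0,0,-0.02],"yaw":0,"grip":0},{"linear":[0,0,-0.012],"yaw":0,"grip":0},{"linear":[0,0,-0.009],"yaw":0,"grip":0},{"linear":[0,0,0],"yaw":0,"grip":0},{"linear":[0,0,0],"yaw":0,"grip":0}]' 20
python3 - <<'E'
from h import *
snap('scene','pics/s2.png',(220,100,390,230),4.5);o=bot.get_obs();print(o['ee_pos'],o['wrist_force'])
E
```

```text
time: 3.6
ee_pos: [0.5107, 0.3245, 0.0615]
tcp_rot: [34.8, 89.9, 32.1]
wrist_force: [0.6, 0.1, 0.2]
opening: 0.0852
[0.51086298 0.32448561 0.06168919] [ 0.0299386  -0.49102226 -0.15193522]
```

View pics/s2.png

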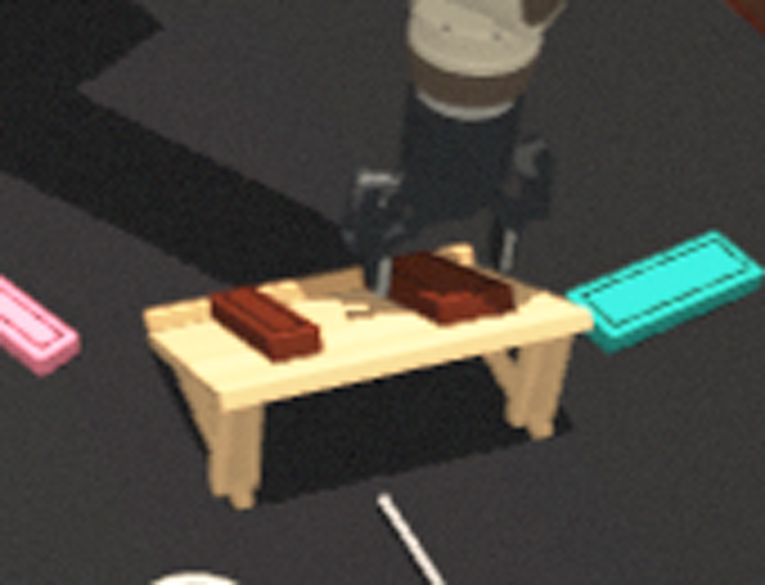

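```bash
python3 -m crank '[{"linear":[0,0,-0.002],"yaw":0,"grip":0.3},{"linear":[0,0,0],"yaw":0,"grip":0.6},{"linear":[0,0,0],"yaw":0,"grip":1},{"linear":[0,0,0],"yaw":0,"grip":1},{"linear":[0,0,0],"yaw":0,"grip":1},{"linear":[0,0,0],"yaw":0,"grip":1},{"linear":[0,0,0],"yaw":0,"grip":1}]' 20
python3 - <<'E'
from h import *
o=bot.get_obs();print(o['ee_pos'],o['wrist_force'],o['torque'],o['opening'])
E
```

```text
time: 4.35
ee_pos: [0.5106, 0.3241, 0.0588]
tcp_rot: [29.5, 90.0, 26.8]
wrist_force: [-1.2, -0.7, 4.9]
opening: 0.0554
[0.51055578 0.32407287 0.05875013] [-1.18670003 -0.72148323  4.9154434 ] [-0.19470366  0.25684264  0.00524649] 0.05544304705800595
```

```bash
python3 -m crank '[{"linear":[0,0,0.005],"yaw":0,"grip":1},{"linear":[0,0,0.015],"yaw":0,"grip":1},{"linear":[0,0,0.03],"yaw":0,"grip":1},{"linear":[0,0,0.03],"yaw":0,"grip":1},{"linear":[0,0,0.02],"yaw":0,"grip":1},{"linear":[0,0,0],"yaw":0,"grip":1}]' 25
python3 - <<'E'
from h import *
o=bot.get_obs();print(o['ee_pos'],o['wrist_force'],o['torque'],o['opening'])
snap('scene','pics/s3.png',(220,80,390,210),4.5)
E
```

```text
time: 4.95
ee_pos: [0.5115, 0.3247, 0.1623]
tcp_rot: [35.3, 89.7, 32.6]
wrist_force: [-0.5, 0.1, -1.6]
opening: 0.0556
[0.51153275 0.32474384 0.16233529] [-0.47805719  0.13928164 -1.57662842] [ 0.01869258 -0.01464993  0.06002279] 0.05562839140207606
```

View pics/s3.png

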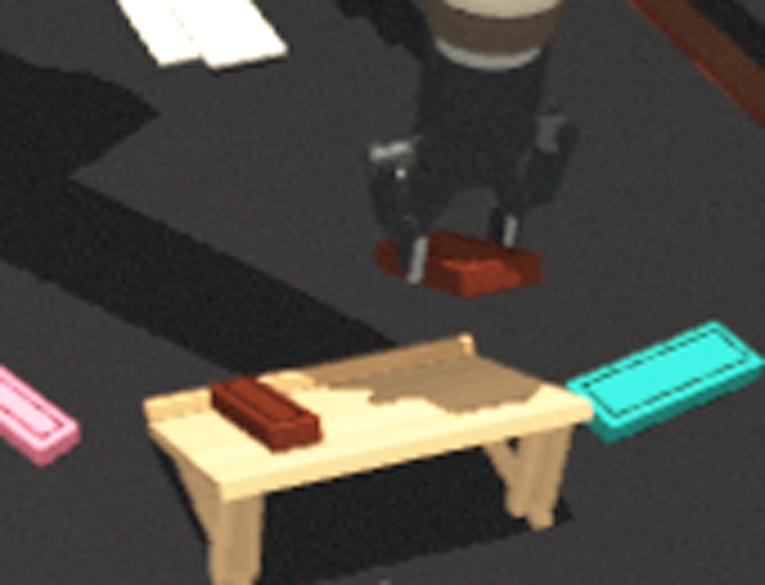

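```bash
python3 -m crank '[{"linear":[0,-0.02,0],"yaw":0,"grip":1},{"linear":[0,-0.04,0],"yaw":0.008,"grip":1},{"linear":[0,-0.05,0],"yaw":0.008,"grip":1},{"linear":[0,-0.05,0],"yaw":0.008,"grip":1},{"linear":[0,-0.05,0],"yaw":0.008,"grip":1},{"linear":[0,-0.05,0],"yaw":0.008,"grip":1},{"linear":[0,-0.05,0],"yaw":0.008,"grip":1},{"linear":[0,-0.05,0],"yaw":0,"grip":1},{"linear":[0,-0.05,0],"yaw":0,"grip":1},{"linear":[0,-0.04,0],"yaw":0,"grip":1}]' 25
python3 -m crank '[{"linear":[-0.001,-0.03,0],"yaw":0,"grip":1},{"linear":[-0.001,-0.016,0],"yaw":0,"grip":1},{"linear":[0,0,-0.03],"yaw":0,"grip":1},{"linear":[0,0,-0.02],"yaw":0,"grip":1},{"linear":[0,0,-0.01],"yaw":0,"grip":1},{"linear":[0,0,0],"yaw":0,"grip":1}]' 25
python3 - <<'E'
from h import *
o=bot.get_obs();print(o['ee_pos'],o['wrist_force'],o['torque'],o['opening'],o['q'][0]-o['q'][5])
snap('scene','pics/s4.png',(80,130,250,260),4.5)
snap('wrist','pics/w4.png',scale=1.5)
E
```

```text
time: 6.0
ee_pos: [0.5087, -0.1289, 0.1567]
tcp_rot: [176.1, 89.9, 176.1]
wrist_force: [0.3, -0.1, -2.0]
opening: 0.0554
time: 6.6
ee_pos: [0.5071, -0.1714, 0.0964]
tcp_rot: [161.1, 89.8, 161.2]
wrist_force: [0.5, 0.4, -1.8]
opening: 0.0556
[ 0.5071038  -0.17140552  0.0963725 ] [ 0.45609283  0.39167196 -1.80362103] [-0.0129532   0.00302705  0.04004956] 0.05555719938760221 0.052466082615609366
```

View pics/s4.png

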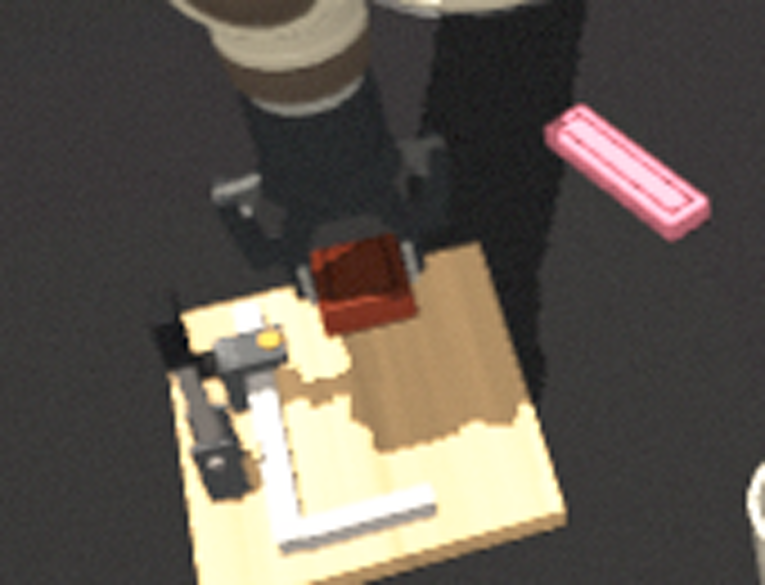

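View pics/w4.png

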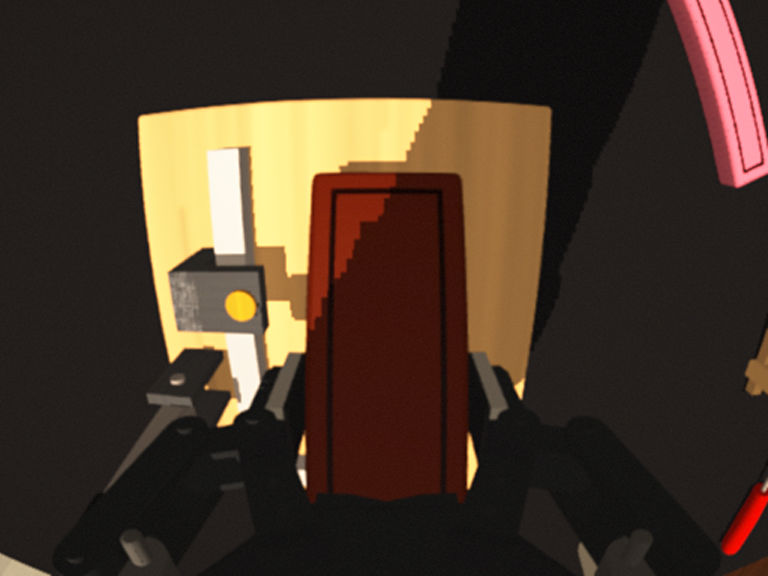

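```bash
python3 -m crank '[{"linear":[0,0.010,-0.01],"yaw":0,"grip":1},{"linear":[0,0,-0.01],"yaw":0,"grip":1},{"linear":[0,0,-0.01],"yaw":0,"grip":1},{"linear":[0,0,-0.005],"yaw":0,"grip":1},{"linear":[0,0,-0.004],"yaw":0,"grip":1},{"linear":[0,0,-0.003],"yaw":0,"grip":1}]' 20
python3 -m crank '[{"linear":[0.001,0,-0.003],"yaw":0,"grip":1},{"linear":[0.001,0,-0.003],"yaw":0,"grip":1}]' 20
python3 - <<'E'
from h import *
o=bot.get_obs();print(o['ee_pos'],o['wrist_force'],o['torque'],o['opening'],o['q'][0]-o['q'][5])
E
```

```text
time: 7.3
ee_pos: [0.5085, -0.1621, 0.056]
tcp_rot: [13.4, 90.0, 13.4]
wrist_force: [3.9, 0.2, 4.4]
opening: 0.0554
time: 7.5
ee_pos: [0.512, -0.1622, 0.0517]
tcp_rot: [-6.5, 89.8, -6.5]
wrist_force: [5.1, 1.2, 7.1]
opening: 0.0554
[ 0.51197232 -0.16222883  0.05167175] [5.13306329 1.2045635  7.06084976] [ 0.39889493 -0.60660179 -0.1280695 ] 0.05539200864551824 0.0327910604467867
```

```bash
python3 -m crank '[{"linear":[0.002,0,-0.003],"yaw":0,"grip":1},{"linear":[0.002,0,-0.003],"yaw":0,"grip":1},{"linear":[0.002,0,-0.003],"yaw":0,"grip":1}]' 20
python3 - <<'E'
from h import *
o=bot.get_obs();print(o['ee_pos'],o['wrist_force'],o['torque'],o['opening'],o['q'][0]-o['q'][5])
snap('scene','pics/s5.png',(80,130,250,260),4.5)
E
```

```text
time: 7.8
ee_pos: [0.5179, -0.1622, 0.0426]
tcp_rot: [-8.0, 89.8, -7.9]
wrist_force: [3.3, 1.9, 4.7]
opening: 0.0553
[ 0.51792986 -0.16220515  0.04260007] [3.30573186 1.92867479 4.74517769] [ 0.27704334 -0.24406133 -0.0342251 ] 0.055333849469970164 0.036357272929372186
```

View pics/s5.png

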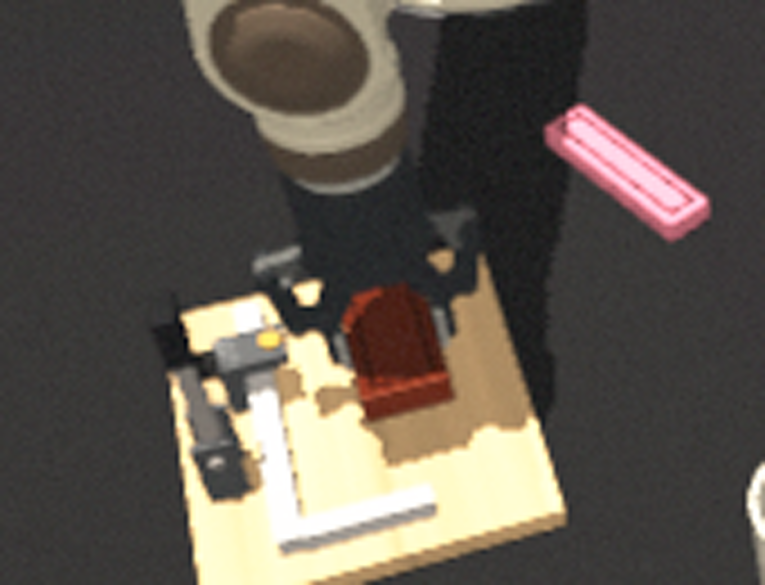

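```bash
python3 -m crank '[{"linear":[0.0015,0,-0.003],"yaw":0,"grip":1},{"linear":[0.0015,0,-0.003],"yaw":0,"grip":1},{"linear":[0.001,0,-0.003],"yaw":0,"grip":1},{"linear":[0.001,0,-0.003],"yaw":0,"grip":1}]' 20
python3 -m crank '[{"linear":[0.001,0,-0.003],"yaw":0,"grip":1},{"linear":[0.0005,0,-0.002],"yaw":0,"grip":1}]' 20
python3 - <<'E'
from h import *
o=bot.get_obs();print(o['ee_pos'],o['wrist_force'],o['torque'],o['opening'],o['q'][0]-o['q'][5])
snap('scene','pics/s6.png',(80,130,250,260),4.5)
snap('wrist','pics/w6.png',scale=1.5)
E
```

```text
time: 8.25
ee_pos: [0.5222, -0.1622, 0.0298]
tcp_rot: [-19.9, 89.9, -19.9]
wrist_force: [3.5, -0.6, 3.6]
opening: 0.0552
time: 8.45
ee_pos: [0.5229, -0.1621, 0.024]
tcp_rot: [-140.8, 90.0, -140.7]
wrist_force: [2.8, 0.5, 3.6]
opening: 0.0554
[ 0.522881   -0.16210002  0.0239838 ] [2.8484679  0.54088404 3.55538721] [-0.03321747 -0.38484806 -0.00314602] 0.05542455430079993 0.03145930765917271
```

View pics/s6.png

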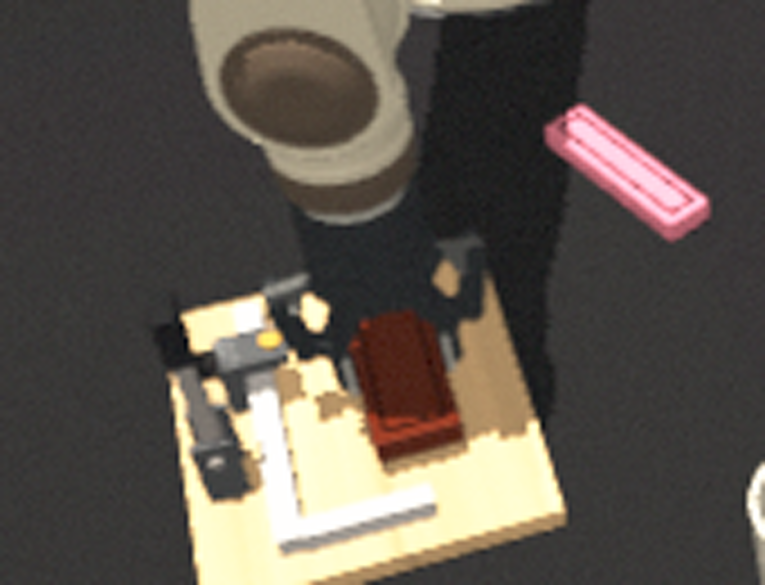

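View pics/w6.png

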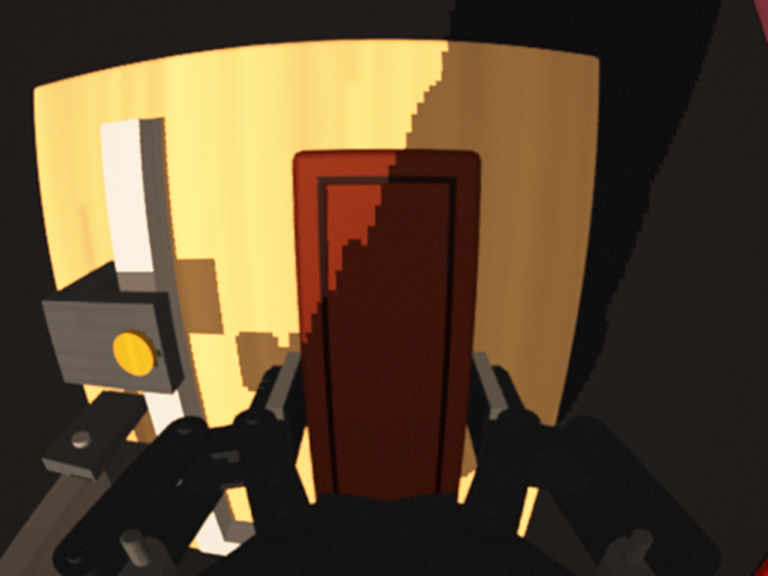

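```bash
python3 -m crank '[{"linear":[0,0,-0.002],"yaw":0,"grip":1},{"linear":[0,0,-0.0015],"yaw":0,"grip":1}]' 20
python3 - <<'E'
from h import *
o=bot.get_obs();print(o['ee_pos'],o['wrist_force'],o['torque'],o['opening'],o['q'][0]-o['q'][5])
snap('scene','pics/s7.png',(130,190,200,240),10)
E
```

```text
time: 8.75
ee_pos: [0.5229, -0.162, 0.0207]
tcp_rot: [27.6, 90.0, 27.6]
wrist_force: [4.0, -0.9, 3.5]
opening: 0.0555
[ 0.52286758 -0.1620199   0.02065904] [ 3.95083552 -0.85247612  3.48017723] [-0.03973341 -0.44771097  0.05378944] 0.055469962064010066 0.031194014138328896
```

View pics/s7.png

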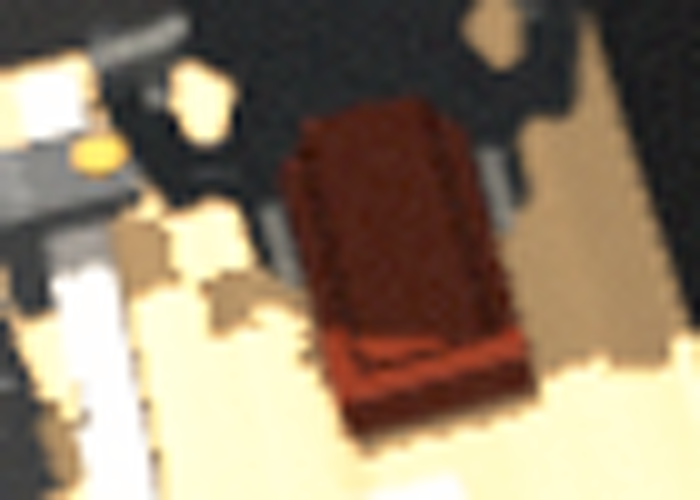

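```bash
python3 -m crank '[{"linear":[0,0,-0.0015],"yaw":0,"grip":1},{"linear":[0,0,-0.001],"yaw":0,"grip":1}]' 20
python3 -m crank '[{"linear":[0,0,-0.001],"yaw":0,"grip":1},{"linear":[0,0,0],"yaw":0,"grip":1}]' 20
python3 - <<'E'
from h import *
o=bot.get_obs();print(o['ee_pos'],o['wrist_force'],o['torque'],o['opening'],o['q'][0]-o['q'][5])
snap('scene','pics/s8.png',(130,190,200,240),10)
E
```

```text
time: 9.0
ee_pos: [0.5229, -0.162, 0.0182]
tcp_rot: [120.9, 90.0, 120.9]
wrist_force: [3.6, 0.8, 3.3]
opening: 0.0554
time: 9.2
ee_pos: [0.5229, -0.162, 0.0178]
tcp_rot: [-14.4, 90.0, -14.4]
wrist_force: [0.3, 0.1, 7.6]
opening: 0.0553
[ 0.52289899 -0.16199853  0.01775821] [0.27031559 0.10736094 7.64925222] [ 0.10854591 -0.00510573  0.01717283] 0.05529477788616499 0.03482904791626851
```

View pics/s8.png

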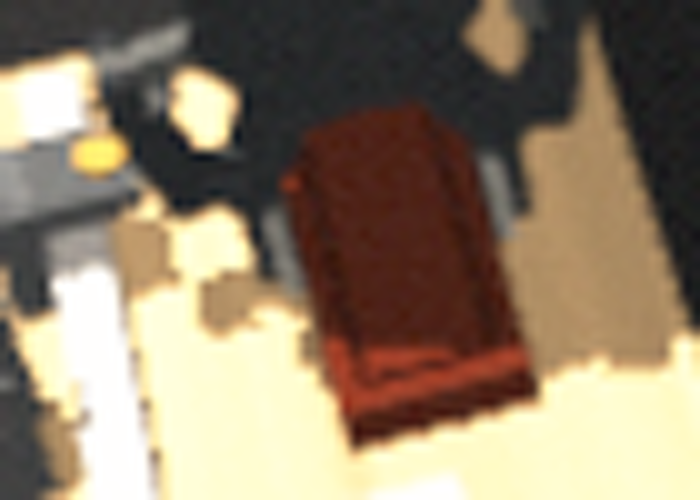

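```bash
python3 -m crank '[{"linear":[0,0,0],"yaw":0,"grip":0.3},{"linear":[0,0,0],"yaw":0,"grip":0.1},{"linear":[0,0,0],"yaw":0,"grip":0},{"linear":[0,0,0],"yaw":0,"grip":0},{"linear":[0,0,0.02],"yaw":0,"grip":0},{"linear":[0,0,0.035],"yaw":0,"grip":0},{"linear":[0,0.02,0.02],"yaw":0,"grip":0.5},{"linear":[0,0.03,0],"yaw":0,"grip":1},{"linear":[0,0.015,0],"yaw":0,"grip":1},{"linear":[0,0,0],"yaw":0,"grip":1}]' 20
python3 - <<'E'
from h import *
o=bot.get_obs();print(o['ee_pos'],o['wrist_force'],o['opening'],o['q'][0]-o['q'][5])
snap('top','pics/t9.png',(320,165,440,275),6)
snap('wrist','pics/w9.png',scale=1.5)
E
```

```text
time: 10.25
ee_pos: [0.5226, -0.0955, 0.0919]
tcp_rot: [162.9, 90.0, 163.1]
wrist_force: [0.0, -0.3, -0.5]
opening: 0.0282
[ 0.52264685 -0.09554352  0.09189269] [ 0.00535479 -0.32824509 -0.53850942] 0.028175799740033952 0.1636590962773905
```

View pics/w9.png

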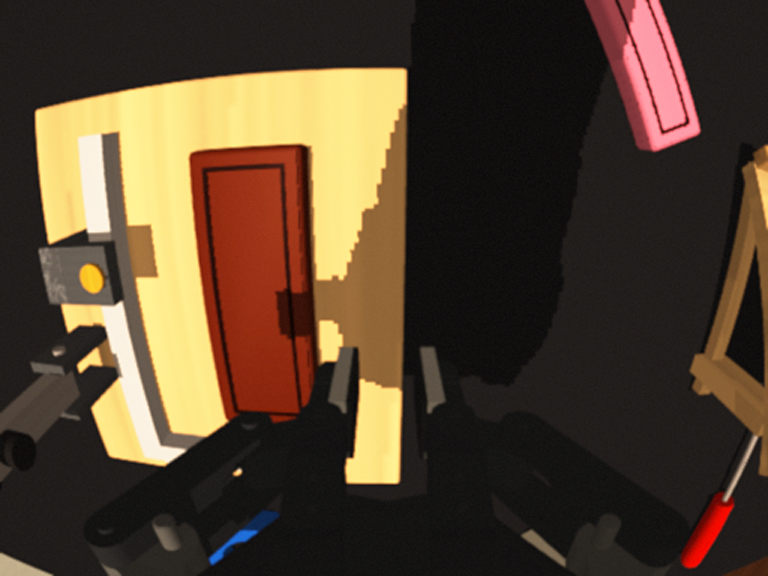

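View pics/t9.png

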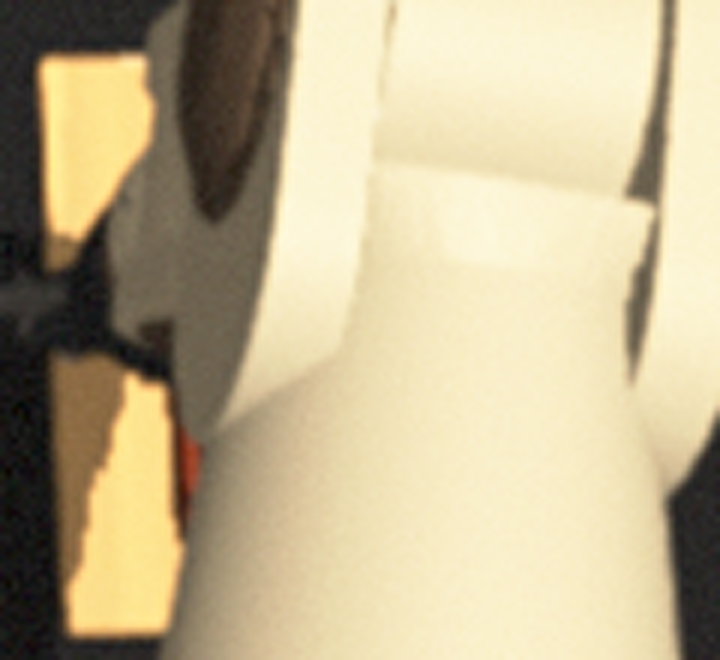

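```bash
python3 -m crank '[{"linear":[0,0,-0.03],"yaw":0,"grip":1},{"linear":[0,0,-0.02],"yaw":0,"grip":1},{"linear":[0,0,-0.012],"yaw":0,"grip":1},{"linear":[0,0,-0.005],"yaw":0,"grip":1},{"linear":[0,-0.01,0],"yaw":0,"grip":1},{"linear":[0,-0.008,0],"yaw":0,"grip":1},{"linear":[0,-0.006,0],"yaw":0,"grip":1},{"linear":[0,-0.006,0],"yaw":0,"grip":1},{"linear":[0,-0.006,0],"yaw":0,"grip":1}]' 20
python3 -m crank '[{"linear":[0,-0.006,0],"yaw":0,"grip":1},{"linear":[0,-0.006,0],"yaw":0,"grip":1},{"linear":[0,-0.006,0],"yaw":0,"grip":1}]' 20
python3 - <<'E'
from h import *
o=bot.get_obs();print(o['ee_pos'],o['wrist_force'],o['opening'],o['q'][0]-o['q'][5])
snap('wrist','pics/w10.png',scale=1.5)
snap('scene','pics/s10.png',(80,130,250,260),4.5)
E
```

```text
time: 11.25
ee_pos: [0.5233, -0.1335, 0.026]
tcp_rot: [13.4, 89.9, 13.4]
wrist_force: [0.3, 2.1, 2.7]
opening: -0.0001
time: 11.55
ee_pos: [0.5228, -0.1514, 0.0253]
tcp_rot: [105.4, 90.0, 105.4]
wrist_force: [-0.1, 2.5, 1.9]
opening: -0.0
[ 0.52284659 -0.15141856  0.02530338] [-0.13460359  2.54852151  1.94325433] -1.7989020876796297e-05 0.04055419318149234
```

View pics/w10.png

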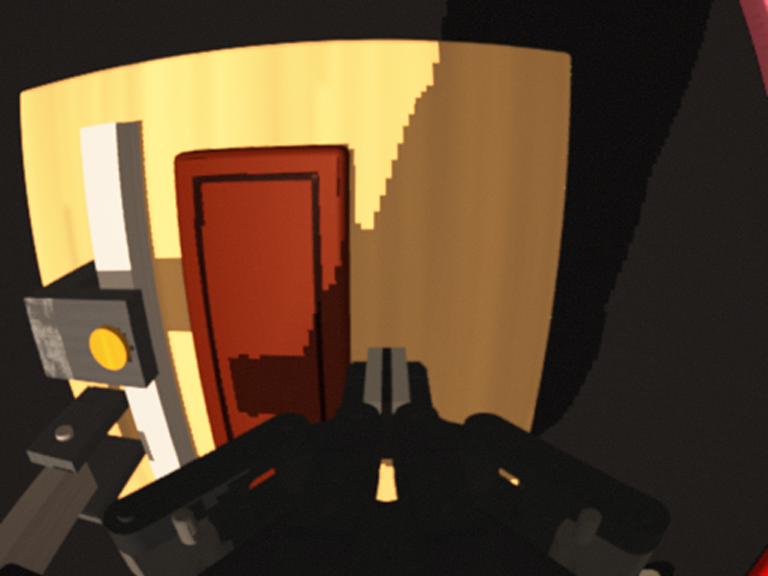

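View pics/s10.png

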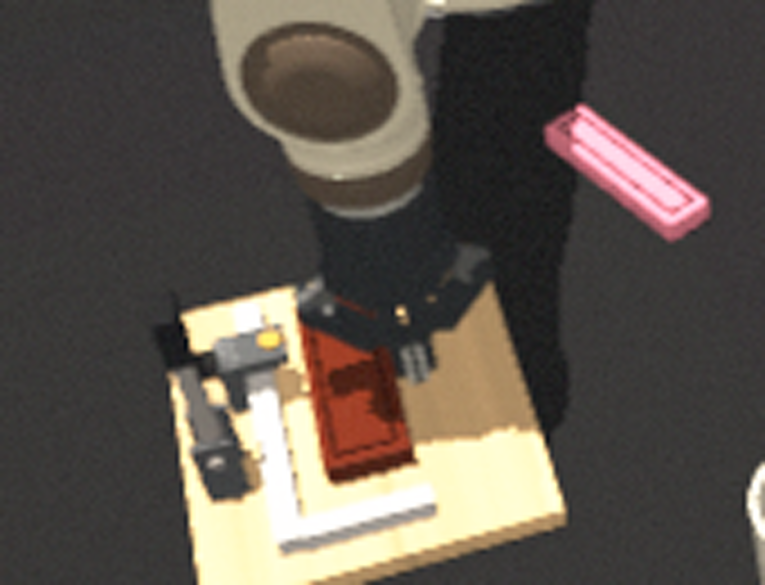

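```bash
python3 -m crank '[{"linear":[0,0.012,0.01],"yaw":0,"grip":1},{"linear":[0,0,0.035],"yaw":0,"grip":1},{"linear":[0,-0.004,0.03],"yaw":-0.1428,"grip":1},{"linear":[-0.012,-0.008,0],"yaw":-0.1428,"grip":1},{"linear":[-0.012,-0.008,0],"yaw":-0.1428,"grip":1},{"linear":[-0.012,-0.008,0],"yaw":-0.1428,"grip":1},{"linear":[-0.012,-0.008,0],"yaw":-0.1428,"grip":1},{"linear":[-0.012,-0.008,0],"yaw":-0.1428,"grip":1},{"linear":[-0.012,-0.008,0],"yaw":-0.1428,"grip":1},{"linear":[-0.012,-0.003,0],"yaw":-0.1428,"grip":1}]' 20
python3 -m crank '[{"linear":[-0.01,0,0],"yaw":-0.1428,"grip":1},{"linear":[-0.007,0,0],"yaw":-0.1428,"grip":1},{"linear":[0,0,0],"yaw":-0.1428,"grip":1},{"linear":[0,0,0],"yaw":0,"grip":1}]' 20
python3 - <<'E'
from fit import *
o=bot.get_obs();print(o['ee_pos'],o['wrist_force'],o['opening'],o['q'][0]-o['q'][5],o['q'])
snap('wrist','pics/w11.png',scale=1.5)
for c in ('top','scene'):
    i=bot.camera(c); 
    for r in bot.place_of('wide_front',c)[:3]: print(c,r['p'],r['centre'],onz(c,r['centre'],.018)-[.5285,-.197,0])
E
```

```text
time: 12.65
ee_pos: [0.4385, -0.1938, 0.1009]
tcp_rot: [13.5, 90.0, -52.3]
wrist_force: [0.4, 0.4, -0.5]
opening: -0.0001
time: 13.05
ee_pos: [0.4219, -0.1934, 0.101]
tcp_rot: [55.3, 90.0, -34.8]
wrist_force: [-0.1, 1.0, 0.2]
opening: -0.0001
[ 0.4219 -0.1934  0.101 ] [-0.1346  1.0268  0.2497] -5.490975336817675e-05 -90.07413937039271 [-24.6239  -7.4067 -16.4949  80.8707  -0.0074  65.4502]
top 0.66 [94.0, 228.5] [-0.0084  0.7155  0.018 ]
top 0.62 [372.2, 227.2] [-0.0161 -0.0023  0.018 ]
scene 0.69 [157.9, 214.7] [-0.0206  0.0037  0.018 ]
scene 0.55 [366.3, 164.0] [-0.004   0.7114  0.018 ]
```

View pics/w11.png

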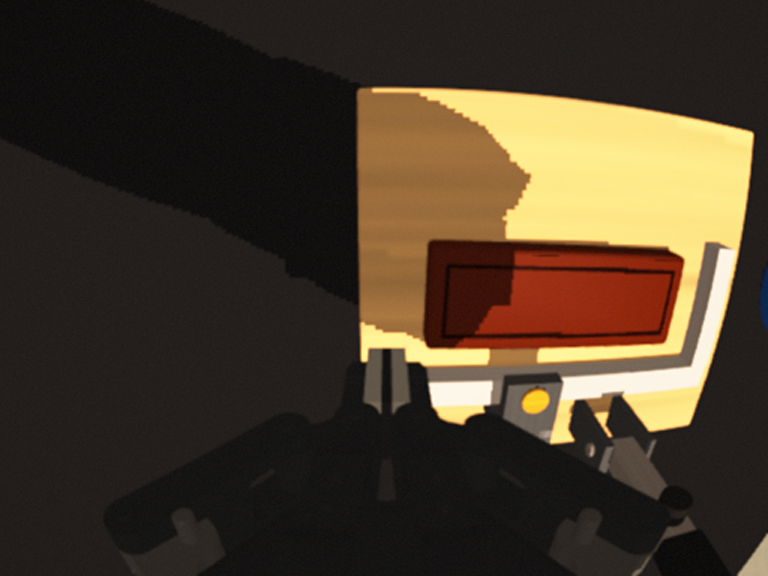

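```bash
python3 - <<'E'
from fit import *
for u,v in((431,243),(427,345),(683,258),(667,344)): print(onz('wrist',(u/1.5,v/1.5),.036), onz('wrist',(u/1.5,v/1.5),.036)-[.5285,-.197,0])
print('end stop face',[onz('wrist',(u/1.5,v/1.5),.034)-[.5285,-.197,0] for u,v in((708,245),(684,366),(432,368))])
E
```

```text
[ 0.4445 -0.163   0.036 ] [-0.084  0.034  0.036]
[ 0.4446 -0.2176  0.036 ] [-0.0839 -0.0206  0.036 ]
[ 0.5915 -0.168   0.036 ] [0.063 0.029 0.036]
[ 0.5939 -0.2224  0.036 ] [ 0.0654 -0.0254  0.036 ]
end stop face [array([0.0831, 0.0368, 0.034 ]), array([ 0.0873, -0.0437,  0.034 ]), array([-0.0803, -0.0358,  0.034 ])]
```

```bash
python3 -m crank '[{"linear":[-0.002,0,-0.03],"yaw":0,"grip":1},{"linear":[0,0,-0.025],"yaw":0,"grip":1},{"linear":[0,0,-0.015],"yaw":0,"grip":1},{"linear":[0,0,-0.006],"yaw":0,"grip":1},{"linear":[0.006,0,0],"yaw":0,"grip":1},{"linear":[0.006,0,0],"yaw":0,"grip":1},{"linear":[0.005,0,0],"yaw":0,"grip":1},{"linear":[0.005,0,0],"yaw":0,"grip":1},{"linear":[0.005,0,0],"yaw":0,"grip":1}]' 20
python3 - <<'E'
from fit import *
o=bot.get_obs();print(o['ee_pos'],o['wrist_force'],o['opening'],o['q'][0]-o['q'][5])
snap('scene','pics/s12.png',(80,130,250,260),4.5)
E
```

```text
time: 14.2
ee_pos: [0.4475, -0.1941, 0.0248]
tcp_rot: [44.5, 90.0, -45.5]
wrist_force: [-1.3, -0.2, 1.7]
opening: 0.0001
[ 0.4475 -0.1941  0.0248] [-1.313  -0.2386  1.7008] 7.21192095942312e-05 -89.95813225940711
```

View pics/s12.png

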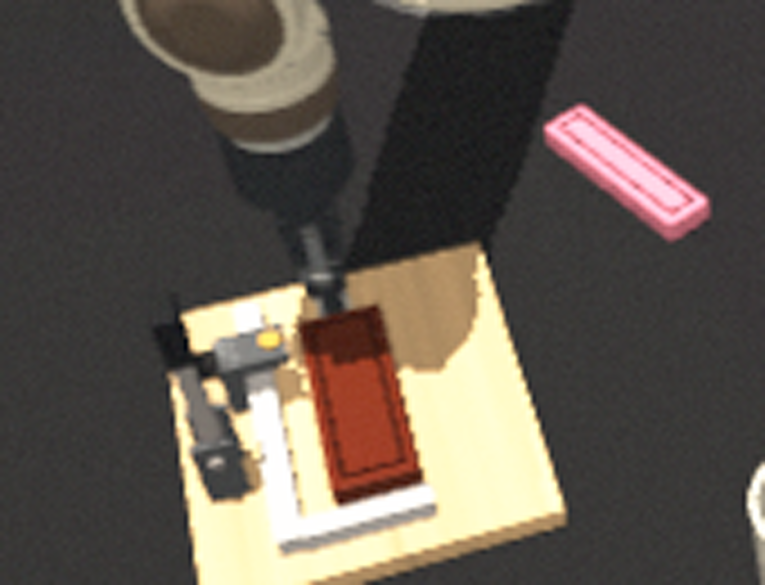

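```bash
python3 -m crank '[{"linear":[0.002,0,0],"yaw":0,"grip":1},{"linear":[0.002,0,0],"yaw":0,"grip":1}]' 20
python3 -m crank '[{"linear":[0.001,0,0],"yaw":0,"grip":1},{"linear":[0.001,0,0],"yaw":0,"grip":1}]' 20
python3 -m crank '[{"linear":[0.001,0,0],"yaw":0,"grip":1}]' 20
python3 - <<'E'
from fit import *
snap('scene','pics/s13.png',(130,190,200,250),10)
E
```

```text
time: 14.45
ee_pos: [0.4508, -0.194, 0.0243]
tcp_rot: [-92.3, 90.0, 177.7]
wrist_force: [-2.8, 0.0, 2.2]
opening: 0.0001
time: 14.65
ee_pos: [0.4528, -0.194, 0.0243]
tcp_rot: [-79.3, 90.0, -169.3]
wrist_force: [-2.4, -0.5, 2.8]
opening: -0.0001
time: 14.75
ee_pos: [0.4539, -0.194, 0.0243]
tcp_rot: [-94.5, 90.0, 175.5]
wrist_force: [-2.0, -0.5, 0.9]
opening: 0.0001
```

View pics/s13.png

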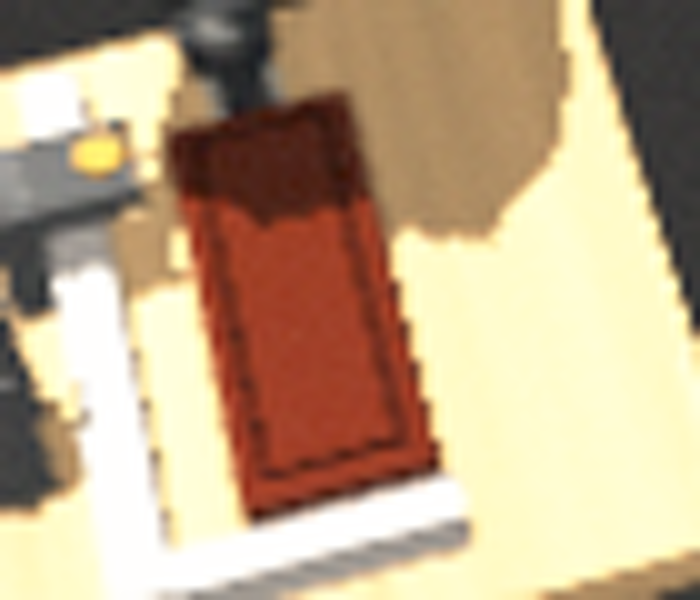

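```bash
for i in 1 2; do python3 -m crank '[{"linear":[0.0015,0,0],"yaw":0,"grip":1},{"linear":[0,0,0],"yaw":0,"grip":1}]' 20; done
```

```text
time: 15.0
ee_pos: [0.4556, -0.194, 0.0243]
tcp_rot: [86.3, 90.0, -3.7]
wrist_force: [-1.1, 0.6, 1.1]
opening: -0.0001
time: 15.2
ee_pos: [0.4571, -0.194, 0.0243]
tcp_rot: [87.6, 90.0, -2.3]
wrist_force: [-0.5, 0.2, 0.1]
opening: -0.0003
```

```bash
for i in 1 2; do python3 -m crank '[{"linear":[0.0015,0,0],"yaw":0,"grip":1},{"linear":[0,0,0],"yaw":0,"grip":1}]' 20; done;  python3 - <<'E'
from fit import *
snap('scene','pics/s14.png',(130,190,200,250),10)
E
```

```text
time: 15.4
ee_pos: [0.4585, -0.194, 0.0242]
tcp_rot: [-110.2, 90.0, 159.8]
wrist_force: [-2.0, 0.1, 1.2]
opening: 0.0001
time: 15.6
ee_pos: [0.4587, -0.194, 0.0242]
tcp_rot: [-89.0, 89.8, -179.0]
wrist_force: [-8.7, -1.1, 4.5]
opening: -0.0
```

View pics/s14.png

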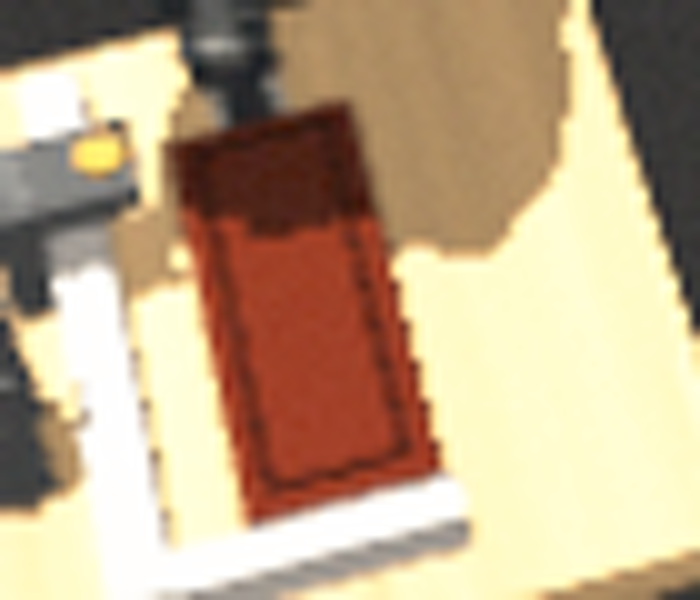

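```bash
python3 -m crank '[{"linear":[-0.008,0,0],"yaw":0,"grip":1},{"linear":[0,0,0.03],"yaw":0,"grip":1},{"linear":[0,0.02,0.045],"yaw":0,"grip":1},{"linear":[0.03,0.02,0],"yaw":0,"grip":1},{"linear":[0.04,0.016,0],"yaw":0,"grip":1},{"linear":[0.023,0,0],"yaw":0,"grip":1},{"linear":[0,0,-0.03],"yaw":0,"grip":1},{"linear":[0,0,-0.025],"yaw":0,"grip":1},{"linear":[0,0,-0.012],"yaw":0,"grip":1},{"linear":[0,0,-0.006],"yaw":0,"grip":1}]' 20
python3 -m crank '[{"linear":[0,-0.007,0],"yaw":0,"grip":1},{"linear":[0,-0.006,0],"yaw":0,"grip":1},{"linear":[0,-0.005,0],"yaw":0,"grip":1},{"linear":[0,-0.005,0],"yaw":0,"grip":1},{"linear":[0,-0.004,0],"yaw":0,"grip":1},{"linear":[0,-0.003,0],"yaw":0,"grip":1}]' 20
python3 -m crank '[{"linear":[0,-0.002,0],"yaw":0,"grip":1},{"linear":[0,-0.002,0],"yaw":0,"grip":1}]' 20
python3 - <<'E'
from fit import *
o=bot.get_obs();print(o['ee_pos'],o['wrist_force'],o['opening'],o['q'][0]-o['q'][5])
snap('scene','pics/s15.png',(80,130,250,260),4.5)
snap('wrist','pics/w15.png',scale=1.5)
E
```

```text
time: 16.65
ee_pos: [0.5442, -0.1379, 0.0252]
tcp_rot: [-112.9, 89.9, 157.1]
wrist_force: [-0.1, -1.1, 0.0]
opening: 0.0002
time: 17.25
ee_pos: [0.5452, -0.1685, 0.0267]
tcp_rot: [75.7, 90.0, -14.3]
wrist_force: [-0.2, 2.4, 1.0]
opening: -0.0002
time: 17.45
ee_pos: [0.5449, -0.1721, 0.0263]
tcp_rot: [134.0, 90.0, 44.0]
wrist_force: [-0.2, 2.8, 1.1]
opening: -0.0001
[ 0.5449 -0.1721  0.0263] [-0.1938  2.8491  1.0985] -7.4504278166295e-05 -89.96708069284549
```

View pics/s15.png

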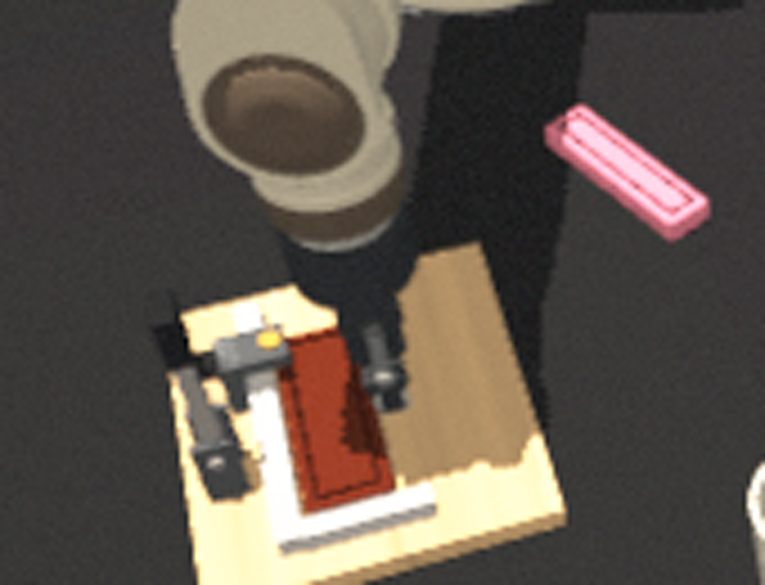

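View pics/w15.png

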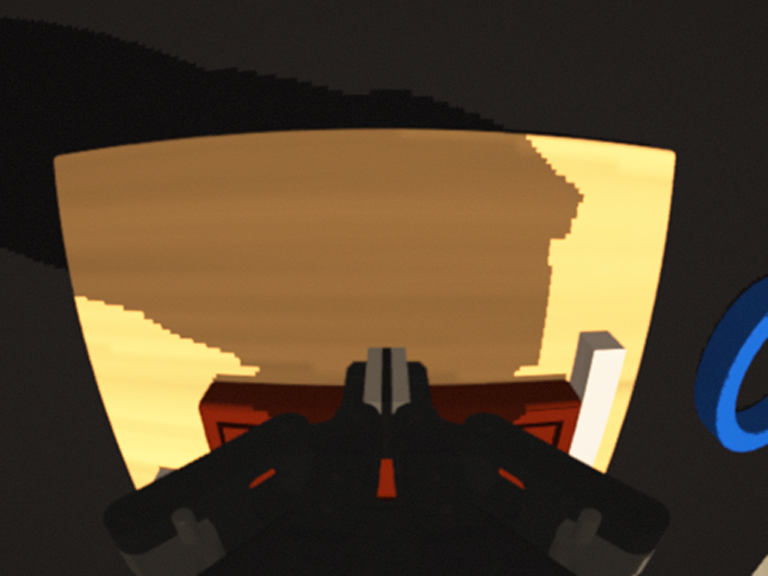

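Nearly at the fence, with about 1–3 mm left. I'll continue in small steps until the force rises.

```bash
for i in 1 2 3; do python3 -m crank '[{"linear":[0,-0.0015,0],"yaw":0,"grip":1},{"linear":[0,0,0],"yaw":0,"grip":1}]' 20|egrep 'pos|force'; done
```

```text
ee_pos: [0.5448, -0.1736, 0.0262]
wrist_force: [0.3, 1.0, 1.4]
ee_pos: [0.5448, -0.1752, 0.0262]
wrist_force: [0.1, 1.2, 0.4]
ee_pos: [0.5448, -0.1755, 0.0262]
wrist_force: [-0.1, 6.7, 1.0]
```

```bash
python3 -m crank '[{"linear":[0,-0.001,0],"yaw":0,"grip":1},{"linear":[0,0,0],"yaw":0,"grip":1},{"linear":[0,0.012,0],"yaw":0,"grip":1},{"linear":[0,0,0.03],"yaw":0,"grip":1},{"linear":[-0.02,0,0.045],"yaw":0,"grip":1},{"linear":[-0.04,-0.02,0],"yaw":0,"grip":1},{"linear":[-0.04,-0.01,0],"yaw":0,"grip":1},{"linear":[-0.01,-0.0105,0],"yaw":0,"grip":1},{"linear":[0,0,0],"yaw":0,"grip":1}]' 20
python3 - <<'E'
from fit import *
o=bot.get_obs();print(o['ee_pos'],o['wrist_force'],o['opening'],o['q'][0]-o['q'][5])
snap('scene','pics/s16.png',(105,175,215,270),7)
snap('wrist','pics/w16.png',scale=1.5)
E
```

```text
time: 19.05
ee_pos: [0.4339, -0.2069, 0.1017]
tcp_rot: [32.4, 89.9, -57.7]
wrist_force: [0.6, -0.2, 0.4]
opening: -0.0002
[ 0.4339 -0.2069  0.1017] [ 0.5563 -0.2383  0.3822] -0.00021283039944567872 -90.08681871155615
```

View pics/s16.png

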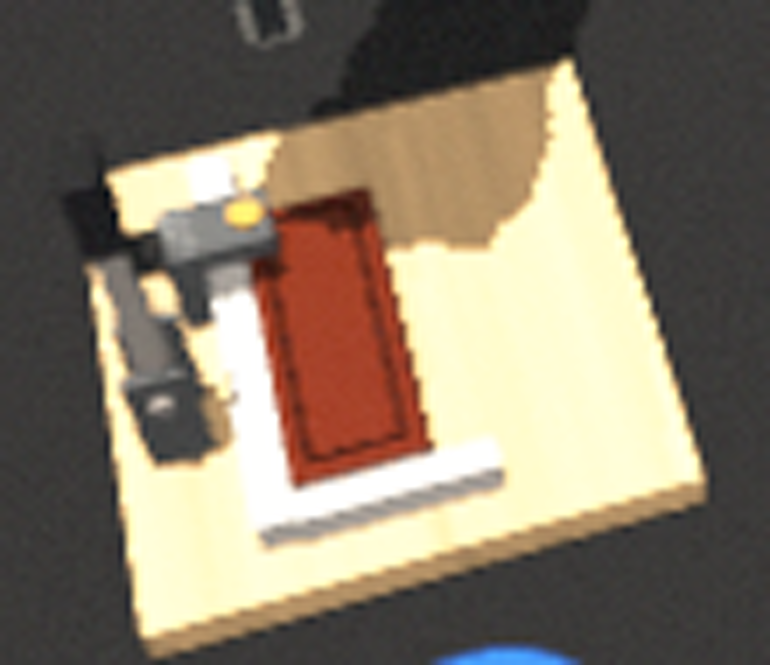

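View pics/w16.png

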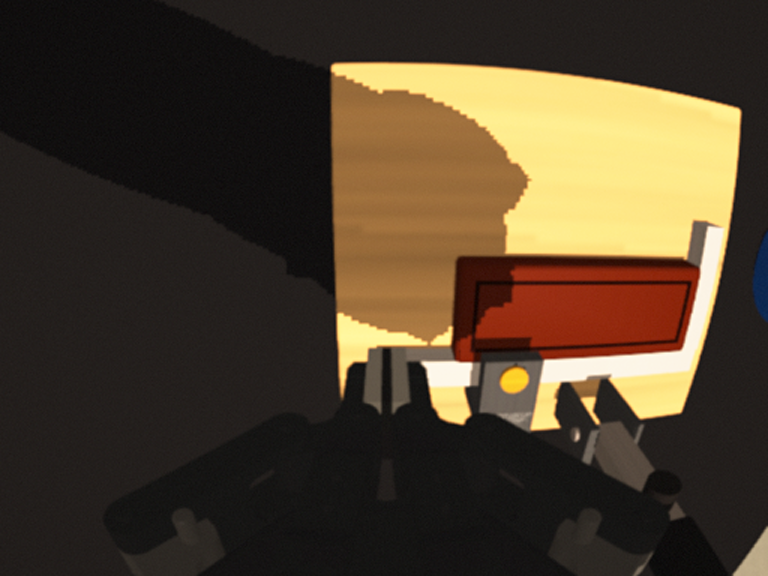

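```bash
python3 -m crank '[{"linear":[0,0,-0.03],"yaw":0,"grip":1},{"linear":[0,0,-0.025],"yaw":0,"grip":1},{"linear":[0,0,-0.015],"yaw":0,"grip":1},{"linear":[0,0,-0.006],"yaw":0,"grip":1},{"linear":[0.008,0,0],"yaw":0,"grip":1},{"linear":[0.006,0,0],"yaw":0,"grip":1},{"linear":[0.005,0,0],"yaw":0,"grip":1},{"linear":[0.003,0,0],"yaw":0,"grip":1},{"linear":[0,0,0],"yaw":0,"grip":1}]' 20 | egrep 'pos|force'
for i in 1 2; do python3 -m crank '[{"linear":[0.0015,0,0],"yaw":0,"grip":1},{"linear":[0,0,0],"yaw":0,"grip":1}]' 20|egrep 'pos|force'; done
```

```text
ee_pos: [0.4575, -0.2061, 0.0257]
wrist_force: [0.5, 0.3, -0.2]
ee_pos: [0.4584, -0.206, 0.0254]
wrist_force: [-0.4, -0.2, -0.0]
ee_pos: [0.4587, -0.206, 0.0253]
wrist_force: [-7.5, -0.1, 3.9]
```

```bash
python3 -m crank '[{"linear":[-0.01,0,0],"yaw":0,"grip":1},{"linear":[0,0,0.04],"yaw":0,"grip":1},{"linear":[0,0,0.05],"yaw":0,"grip":1},{"linear":[0,0,0.05],"yaw":0,"grip":1},{"linear":[0,0,0.05],"yaw":0,"grip":1},{"linear":[0,-0.02,0.005],"yaw":0,"grip":1},{"linear":[0,-0.04,0],"yaw":0,"grip":1},{"linear":[0,-0.04,0],"yaw":0,"grip":1},{"linear":[0,-0.019,0],"yaw":0,"grip":1},{"linear":[0,0,0],"yaw":0,"grip":1}]' 20
python3 - <<'E'
from fit import *
o=bot.get_obs();print(o['ee_pos'],o['wrist_force'],o['q'])
obs=[]
for c in('top','scene','wrist'):
    snap(c,f'pics/{c}17.png',None if c=='wrist' else ((320,150,460,275) if c=='top' else (80,150,220,270)),1.5 if c=='wrist' else 5)
    for r in bot.place_of('clamp_tip',c)[:2]:
        O,d=ray(c,r['centre']); print(c,r['p'],r['centre'],onz(c,r['centre'],.176))
        if r['p']>.4 : obs.append((c,O,d))
for i in range(len(obs)):
  for j in range(i):
    if obs[i][0]!=obs[j][0]:
      A=sum(np.eye(3)-np.outer(d,d) for d in (obs[i][2],obs[j][2])); b=sum((np.eye(3)-np.outer(d,d))@O for _,O,d in(obs[i],obs[j]))
      print(obs[i][0],obs[j][0],np.linalg.solve(A,b))
E
```

```text
time: 21.45
ee_pos: [0.4492, -0.3268, 0.2196]
tcp_rot: [-122.1, 90.0, 147.8]
wrist_force: [0.6, 0.5, 0.5]
opening: 0.0003
[ 0.4492 -0.3268  0.2196] [0.5596 0.5044 0.5103] [-36.0327   5.5514   9.3926  93.8856  -0.003   54.0857]
top 0.8 [425.0, 194.0] [ 0.5659 -0.2787  0.176 ]
scene 0.74 [112.5, 198.8] [ 0.5597 -0.2867  0.176 ]
wrist 0.73 [414.7, 157.3] [ 0.5628 -0.2829  0.176 ]
scene top [ 0.5649 -0.2821  0.1788]
wrist top [ 0.5686 -0.2844  0.1651]
wrist scene [ 0.5619 -0.2845  0.1777]
```

View pics/wrist17.png

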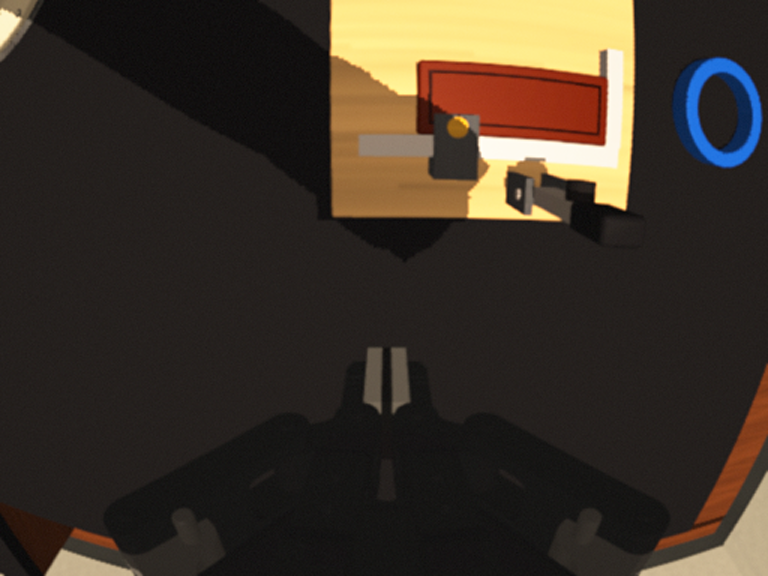

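View pics/top17.png

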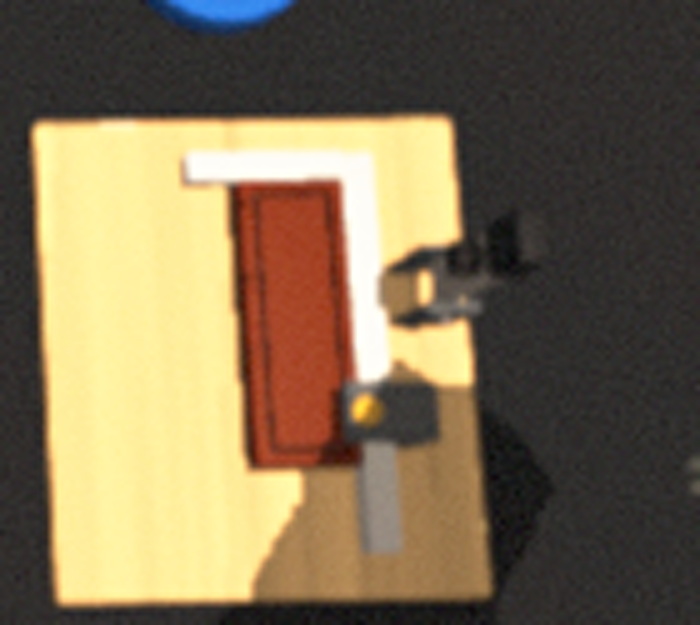

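View pics/scene17.png

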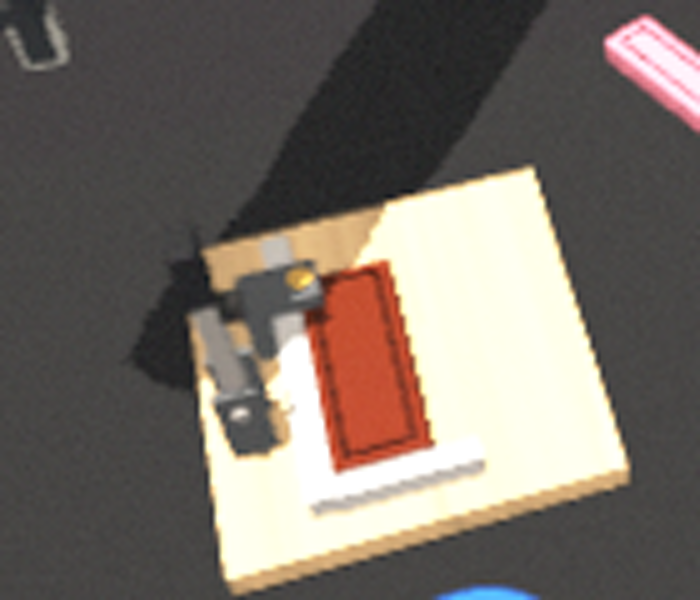

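```bash
python3 -m crank '[{"linear":[0.03,0,0],"yaw":0,"grip":1},{"linear":[0.045,0,0],"yaw":0,"grip":1},{"linear":[0.027,0,0],"yaw":0,"grip":1},{"linear":[0.01,0,0],"yaw":0,"grip":1},{"linear":[0,0,-0.03],"yaw":0,"grip":1},{"linear":[0,0,-0.022],"yaw":0,"grip":1},{"linear":[0,0,-0.01],"yaw":0,"grip":1},{"linear":[0,0.01,0],"yaw":0,"grip":1},{"linear":[0,0.008,0],"yaw":0,"grip":1},{"linear":[0,0,0],"yaw":0,"grip":1}]' 20
python3 -m crank '[{"linear":[0,0.006,0],"yaw":0,"grip":1},{"linear":[0,0.007,0],"yaw":0,"grip":1},{"linear":[0,0.007,0],"yaw":0,"grip":1},{"linear":[0,0.007,0],"yaw":0,"grip":1}]' 20
python3 - <<'E'
from fit import *
snap('wrist','pics/w18.png',None,1.5);snap('scene','pics/s18.png',(60,110,230,250),4.3)
E
```

```text
time: 22.75
ee_pos: [0.5623, -0.3059, 0.1603]
tcp_rot: [66.5, 89.9, -23.4]
wrist_force: [-0.1, 0.5, -0.9]
opening: -0.0001
time: 23.15
ee_pos: [0.5619, -0.2795, 0.1585]
tcp_rot: [49.5, 90.0, -40.5]
wrist_force: [0.8, -1.1, -1.0]
opening: -0.0002
```

View pics/s18.png

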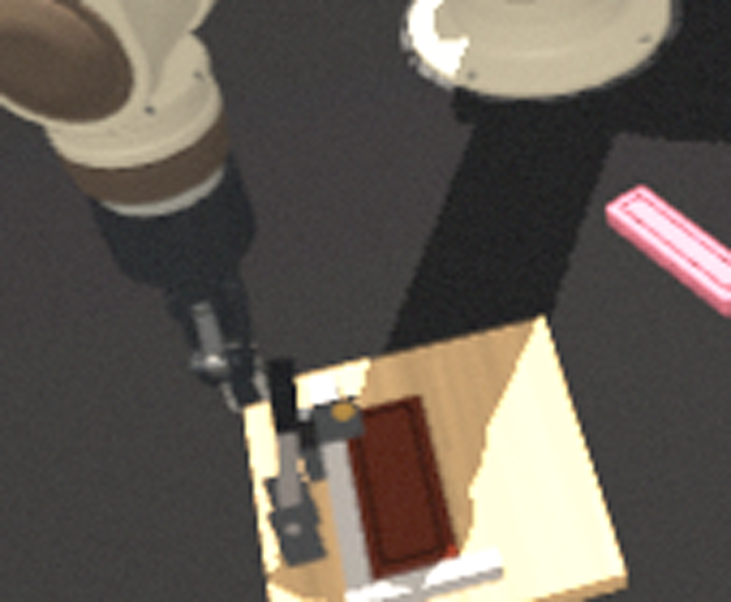

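View pics/w18.png

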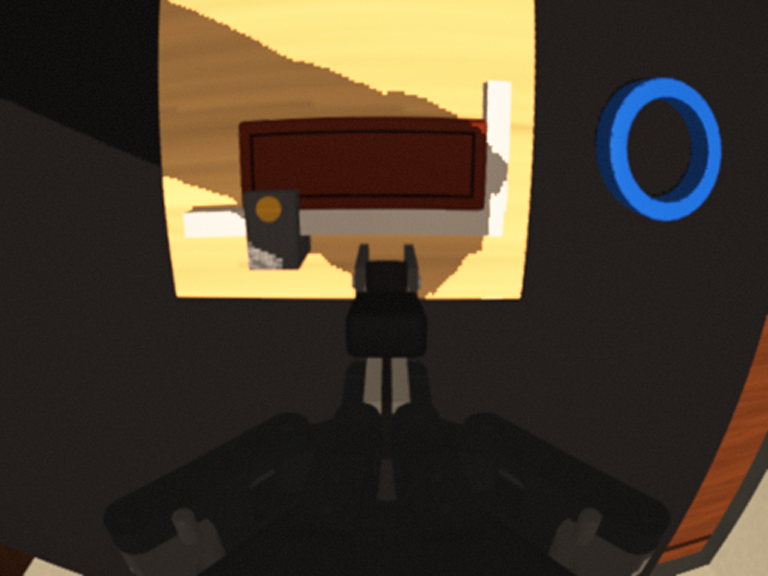

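```bash
python3 -m crank '[{"linear":[0,0.006,-0.004],"yaw":0,"grip":1},{"linear":[0,0.0125,-0.003],"yaw":0,"grip":1},{"linear":[0,0.012,-0.005],"yaw":0,"grip":1},{"linear":[0,0.0115,-0.0065],"yaw":0,"grip":1},{"linear":[0,0.0105,-0.0075],"yaw":0,"grip":1}]' 20
python3 -m crank '[{"linear":[0,0.009,-0.0095],"yaw":0,"grip":1},{"linear":[0,0.009,-0.0095],"yaw":0,"grip":1},{"linear":[0,0,0],"yaw":0,"grip":1}]' 20
python3 - <<'E'
from fit import *
snap('wrist','pics/w19.png',None,1.5);snap('scene','pics/s19.png',(60,110,230,250),4.3)
E
```

```text
time: 23.75
ee_pos: [0.5618, -0.2262, 0.1317]
tcp_rot: [-130.9, 90.0, 139.1]
wrist_force: [0.4, -0.0, -0.1]
opening: -0.0001
time: 24.05
ee_pos: [0.5612, -0.208, 0.1113]
tcp_rot: [-115.7, 89.8, 154.4]
wrist_force: [-0.5, 1.0, -0.5]
opening: -0.0001
```

View pics/s19.png

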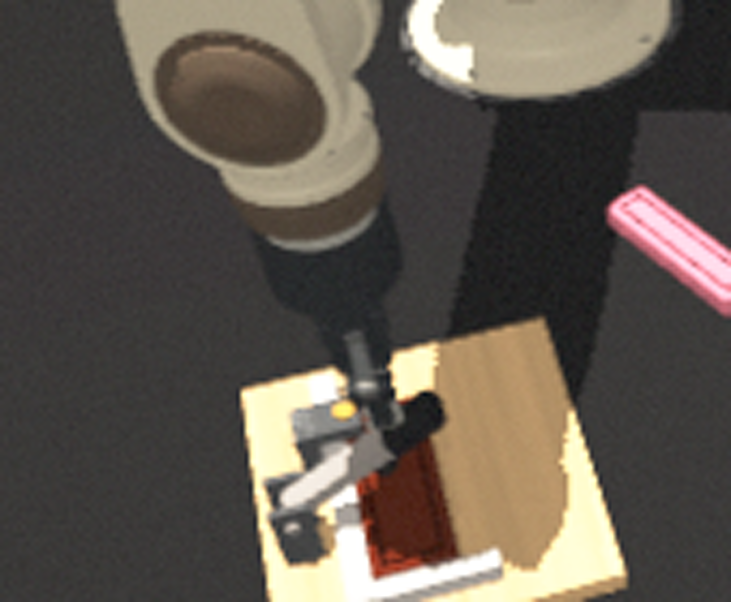

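View pics/w19.png

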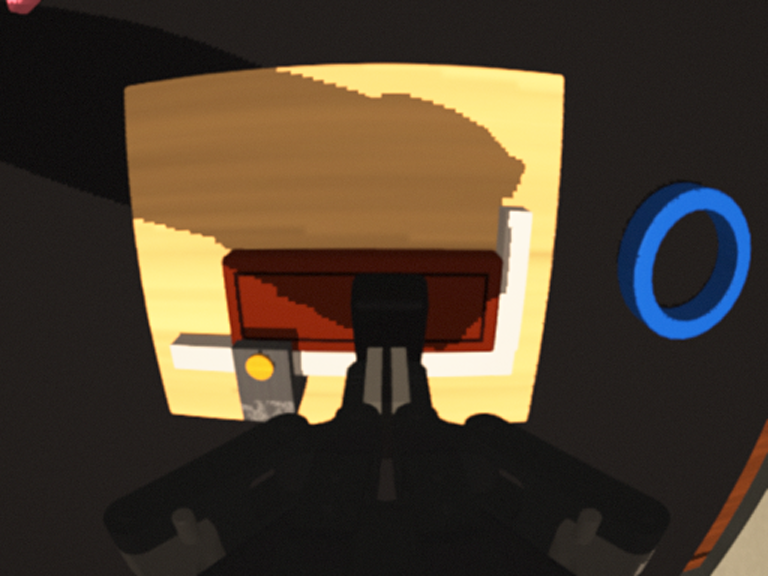

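```bash
python3 -m crank '[{"linear":[0,0.006,-0.011],"yaw":0,"grip":1},{"linear":[0,0.005,-0.011],"yaw":0,"grip":1},{"linear":[0,0.004,-0.008],"yaw":0,"grip":1},{"linear":[0,0.003,-0.007],"yaw":0,"grip":1},{"linear":[0,0.001,-0.004],"yaw":0,"grip":1},{"linear":[0,0,-0.003],"yaw":0,"grip":1},{"linear":[0,0,0],"yaw":0,"grip":1}]' 20
python3 -m crank '[{"linear":[0,0,-0.002],"yaw":0,"grip":1},{"linear":[0,0,0],"yaw":0,"grip":1}]' 20
```

```text
time: 24.85
ee_pos: [0.5618, -0.1905, 0.0689]
tcp_rot: [-111.1, 90.0, 158.9]
wrist_force: [-1.4, -0.2, -0.0]
opening: -0.0002
time: 25.05
ee_pos: [0.562, -0.1906, 0.0673]
tcp_rot: [78.9, 90.0, -11.1]
wrist_force: [-0.3, -0.9, 0.2]
opening: -0.0003
```

```bash
for i in 1 2 3; do python3 -m crank '[{"linear":[0,0,-0.0015],"yaw":0,"grip":1},{"linear":[0,0,0],"yaw":0,"grip":1}]' 20|egrep 'pos|force'; done
```

```text
ee_pos: [0.5619, -0.1905, 0.0657]
wrist_force: [-0.3, 0.7, 0.5]
ee_pos: [0.5619, -0.1905, 0.0642]
wrist_force: [0.0, -0.1, -0.1]
ee_pos: [0.562, -0.1905, 0.064]
wrist_force: [-3.2, 0.7, 9.4]
```

```bash
python3 -m crank '[{"linear":[0,0,-0.0005],"yaw":0,"grip":1},{"linear":[0,0,0],"yaw":0,"grip":1}]' 20|egrep 'pos|force'
python3 -m crank '[{"linear":[0,0,0.01],"yaw":0,"grip":1},{"linear":[0,0,0.04],"yaw":0,"grip":1},{"linear":[0,0,0.05],"yaw":0,"grip":1},{"linear":[-0.02,0.03,0.05],"yaw":0,"grip":1},{"linear":[-0.03,0.04,0.02],"yaw":0,"grip":1},{"linear":[-0.03,0.04,0],"yaw":0,"grip":1},{"linear":[-0.03,0.04,0],"yaw":0,"grip":1},{"linear":[-0.03,0.04,0],"yaw":0,"grip":1},{"linear":[-0.03,0.04,0],"yaw":0,"grip":1},{"linear":[0,0,0],"yaw":0,"grip":1}]' 20
python3 - <<'E'
from fit import *
snap('top','pics/t20.png',(320,150,440,260),6);snap('scene','pics/s20.png',(95,170,215,275),6.5)
bot.camera('top')
for c in('top','scene'):
    for n,z in(('clamp_tip',.056),('wide_front',.018)):
        for r in bot.place_of(n,c)[:2]: print(c,n,r['p'],onz(c,r['centre'],z)-[.5285,-.197,0])
E
```

```text
ee_pos: [0.562, -0.1905, 0.064]
wrist_force: [-5.0, 2.1, 11.6]
time: 26.85
ee_pos: [0.3952, 0.0341, 0.2227]
tcp_rot: [124.5, 89.9, 34.8]
wrist_force: [0.9, 0.2, 1.0]
opening: 0.0
top clamp_tip 0.58 [0.0339 0.042  0.056 ]
top clamp_tip 0.42 [ 0.0022 -0.0492  0.056 ]
top wide_front 0.88 [ 0.0134 -0.0192  0.018 ]
top wide_front 0.63 [-0.0137  0.7078  0.018 ]
scene clamp_tip 0.94 [0.0354 0.0389 0.056 ]
scene wide_front 0.8 [ 0.0038 -0.0158  0.018 ]
scene wide_front 0.65 [-0.0659  0.4088  0.018 ]
```

View pics/t20.png

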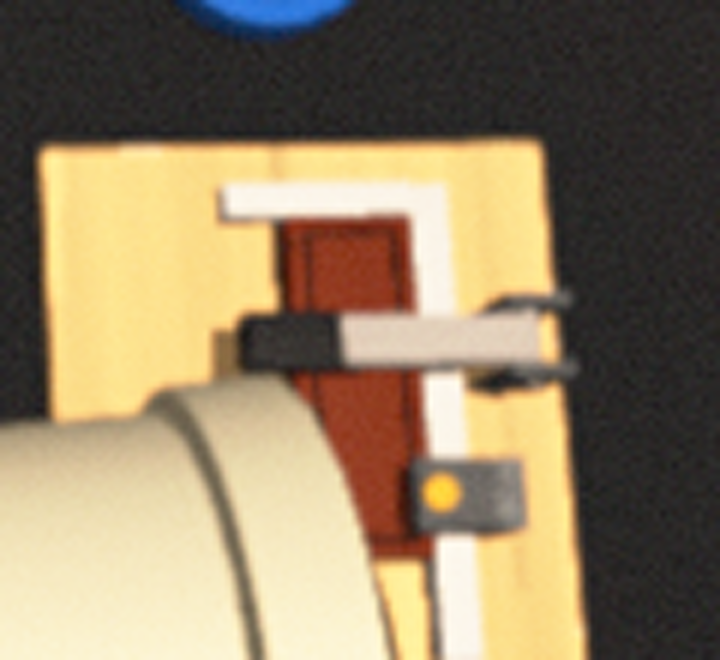

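View pics/s20.png

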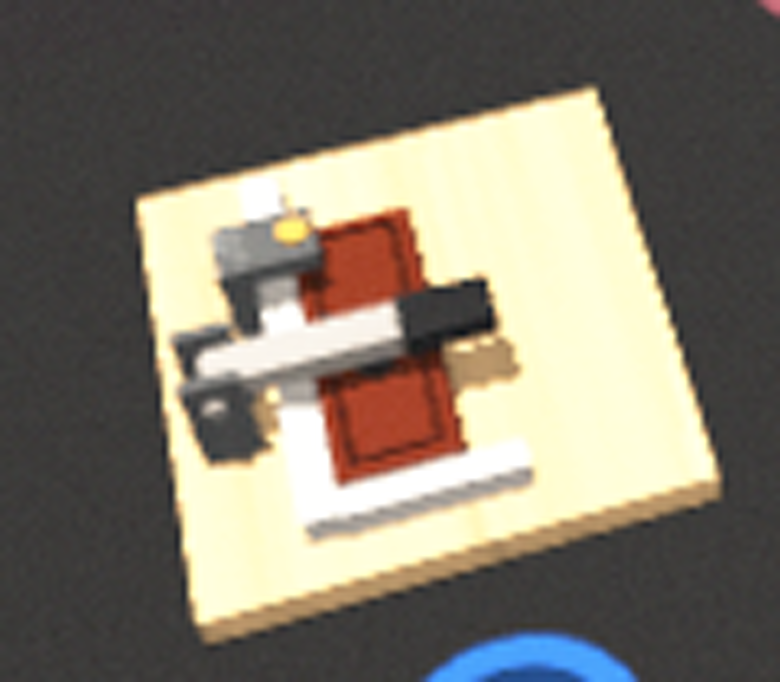

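```bash
python3 - <<'E'
from fit import *
snap('scene','pics/s21.png',scale=1.5)
for n,z in(('cup',0),('tape',0),('screwdriver',.01),('narrow_front',.058)):
    for r in bot.place_of(n,'scene')[:1]: print(n,r['p'],onz('scene',r['centre'],z))
E
```

```text
cup 0.59 [0.7513 0.0331 0.    ]
tape 0.96 [ 0.7619 -0.1924  0.    ]
screwdriver 0.69 [0.7478 0.2276 0.01  ]
narrow_front 0.61 [0.5087 0.1923 0.058 ]
```

View pics/s21.png

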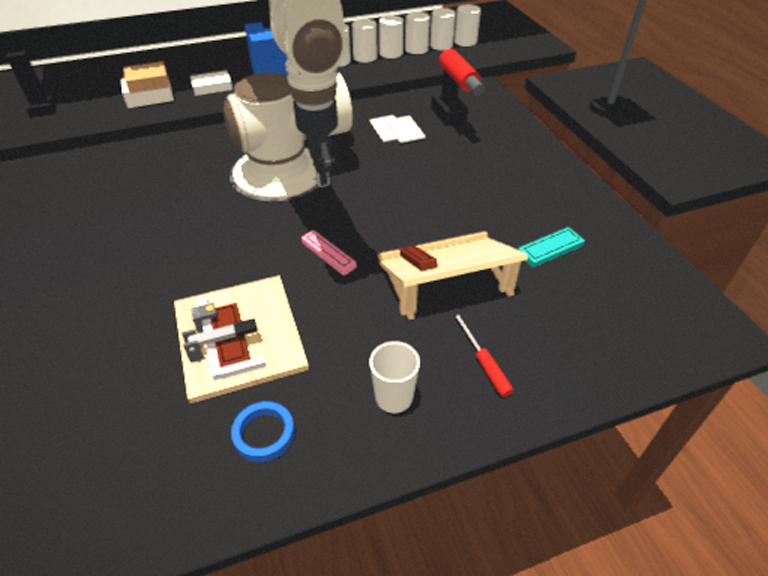

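The scene view shows the front home in the jig at about (232,335) with the hold-down arm level across it. The narrow front, cup, tape and screwdriver are where they were at the start, and the robot is clear of everything.

```bash
python3 -c "
from workcell import bot
print(bot.job_done(), bot.get_obs()['time'])"
```

```text
the job is handed in; nothing more can be done
the job is handed in; nothing more can be done
```

The wide front is home in the jig with the hold-down arm resting on it, and I handed the job in at about 27 s of the 67 s allowed.

- **Laying it down:** I gripped the wide front across its width on the rack. I lowered it onto the bed so that it turned flat in a light 20 N grip, with contact forces around 3–8 N.
- **Pushing home:** With the arm still up, I pushed the front to the end stop until the force rose to about 9 N, then to the long fence until it rose to about 7 N. A second push at the end stopped at the same x (0.4587 m), so no gap had opened there. I did not repeat the push at the fence after that.
- **Hold-down arm:** I swung it over with the shut fingers until it met solid resistance at 0.064 m, the height expected for a level arm. The last press was about 12 N, then I backed off.

**Final checks:**
- The pictures show the front face up against both stops, the arm level across it and the robot clear.
- The narrow front, tape and screwdriver read within about 4 mm of where they were at the start. The cup's network position read about 11 mm off, at lower confidence. It looks unmoved in the pictures and the arm never came near it, so I take that as measurement error.
- The network's estimate of the front's position disagreed with home by about 11 mm in x in the scene camera, but only about 2 mm in the top camera. I trusted the push contacts and the pictures over that reading.

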